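Clamp and pyramid the turned stool blanks

ROBOT

A 7-joint arm with a two-finger parallel gripper is mounted at the origin on the work surface. World frame = base frame: x ahead of the robot, y to its left, z up, the work surface at z = 0. Lengths are in m, angles in rad, forces in N, time in s.
With the tool pointing down it reaches from about 0.425 to 0.95 m from the base axis. Payload 4.7 kg.
Tool frame: the origin (TCP) lies at the very end of the fingers, on their centre line; the grasp point (between the pads) lies robot.tcp_to_grasp behind it (robot.tcp_to_grasp is the distance from the TCP to the grasp point, in m); z points along the fingers, y is the line along which they close (so a half turn about z gives the same grasp; the last joint's range is limited). The gripper opens to 87 mm and grips with 3 to 60 N. Pads are 19 mm wide; open, the fingers measure 117 mm over their backs; the gripper's body (75 mm by 190 mm) begins 51 mm behind the grasp point.
Start: joints at [-1.245, 0.469, -0.049, 1.532, 0.024, 1.141, -0.082], TCP at [0.234, 0.633, 0.223] pointing down, gripper open.
Joint ranges: [-2.59, 2.59], [-0.33, 1.99], [-1.39, 1.29], [0.1, 2.45], [-1.04, 4.18], [0.21, 1.99], [-2.66, 2.66]. Speed limits (rad/s): [2.57, 2.57, 3.14, 3.14, 3.14, 3.14, 3.14].

INTERFACE

Orientations are given as a unit quaternion [w, x, y, z].
In Python, from plant import robot gives the robot as it stands.
- The arm moves only by the tool carry_out, never from a script. Its argument "series" is text: rows parted by semicolons, each of 6 numbers parted by spaces: the shift along the tool's x, y, z in units of 50 mm (1.0 is 50 mm), then the turn, a rotation vector about the tool's x, y, z in units of 30 degrees (1.0 is 30 degrees). A call has 1 to 20 rows; each row shifts and turns the commanded pose from where the row before left it, along the tool's axes as they then stand; what a row does not reach is not made up. A row lasts 1/10 s, in which the tool goes at most 50 mm and 8.59 degrees, less where a joint would pass 70% of its speed; a pose out of reach is approached as far as the arm can. A call with a number of a shift or a turn outside -1 to 1 is refused whole. A call with a gripper value outside its range is refused whole. "fingers" is the opening, from -1 (shut) to 1 (fully open), set as the call begins (left out, the last holds). The fingers move at their own pace and stop on an object; "grip_force" is the grip in N (left out, the last holds). Time passes only in rows, so rows that do not move let the fingers close. It gives the time, the measured TCP pose, the force, the opening and the grip force at its end, in the units of the state.
- robot.get_obs(): the state, without advancing time (a new reading comes with each control period).
- robot.snapshot(name): name is "scene" or "top" or "wrist"; returns the picture (480x640x3 uint8, blue, green, red); there is no depth.
- robot.camera_info(name): a dict with "fx", "fy", "cx", "cy" (pixels), "R" (3x3) and "t" (3): a world point X has camera coordinates R X + t; the wrist camera has in their place "T_tool_cam" (4x4, takes a point from camera to tool coordinates, whose origin is the TCP and whose axes are the flange's). Camera axes: x right, y down, z forward; pixel columns grow to the right and rows downward; lengths in m; the calibration is good to about 2 mm. A picture is of the moment at which its call begins: read the wrist's pose just before it. camera_info takes no time and is no camera call.
- robot.close_job(): hands the job in; it is judged then, once.
The state is a dict: "t": time; "q": joint angles; "qd": joint speeds; "tau": joint torques, N m; "tcp_pos": TCP position; "orientation": TCP orientation; "force": force on the tool from outside, world axes, zero at the start; "moment": the same for the moment, N m; "width": finger opening in m; "grip_force": force on a finger pad.
Only numpy, scipy, OpenCV 4.12 (cv2) and the standard library are available. Lean on these libraries where they do the work, as an engineer would, in place of code of your own. Each camera call takes 0.05 s, during which the arm holds its last target. There are 200 camera calls.

TASK

Lay the three short wooden rounds side by side on the bed of the stacking clamp, then wind the handwheel clockwise until the sliding jaw is right up against its stop collar, so that the row is closed up. Then stack every long round that is on the bench on top as a pyramid, each one saddled in the gap between two rounds below (two gaps in the second layer, the third one on top of those two), all lined up with the row and centred over it lengthwise. Leave the other things on the bench where they are.

Things in the scene. Friction and masses are not known exactly. Their poses are not given: they have to be found in the camera images.
- clamp: Grey clamp fixed to the bench. Origin on the bench top below the middle of the closed row. z up; y along the row, from the fixed wooden cheek (inner face y = -61 mm) to the gearbox and handwheel at +y; x across: the rounds' axes lie along x. Bed plate top at z = 12 mm, x -45 to 85, y -75 to 260 mm. Cheek and jaw: 70 mm wide, 20 mm thick, top z = 62 mm. Gearbox y 152 to 238, top z = 78 mm.
- row_mid (a point): Centre of the middle short round in the closed row, 32 mm above the bench (axes as the clamp's). With the jaw at its stop the bed is 122 mm long: three rounds of 40 mm and 2 mm of play, so the outer two are 40 mm to either side along y. The near side (-x) of the row is open.
- gap_cheek (a point): Where a round's centre comes to lie when saddled in the second-layer gap nearer the fixed cheek: 20 mm to -y of row_mid, 66.5 mm above the bench (axes as the clamp's).
- gap_jaw (a point): The same for the second-layer gap nearer the jaw: 20 mm to +y of row_mid, 66.5 mm above the bench.
- peak (a point): Where the third long round's centre comes to lie, saddled on the two of the second layer: above row_mid, 101 mm above the bench.
- stop (a point): Stop collar (26 mm diameter, 18 mm long) on the steel guide rod (12 mm diameter, x = 68 mm, z = 30 mm) along the far side; this point is the middle of its end face, which a steel lug of the jaw meets.
- jaw (a joint): Sliding jaw, m: how far it still is from its stop (0 = touching the stop collar; 0.052 = fully open). Its inner face is at the clamp's y = 61 mm + this. Moved only by the handwheel; it pushes the rounds that lie in its way along the bed.
- wheel (a joint): Handwheel, rad: 0 = jaw at the stop, a hard end; one full turn moves the jaw 20 mm (jaw = 0.00318 x wheel). Positive is anticlockwise seen from above, which opens the jaw; winding clockwise closes it. It starts between 10.5 and 15.5 rad (1.7 to 2.5 turns to wind). Light to turn (about 1 N at the handle) and stays where it is left.
- wheel_axis (a point): Point on the vertical axis of the handwheel at the height of the handle's grip point (134 mm above the bench). Wheel: steel ring of radius 58 mm (rod 12 mm thick, z = 94 to 106 mm) above the gearbox (x -52 to 52 mm in the clamp's frame, with a low step, 52 mm high, on to x = 81 mm).
- crank (a point): Grip point of the handwheel's upright black handle: a cylinder 22 mm in diameter, from z = 106 to 152 mm; this point is on its axis at z = 134 mm, 58 mm from the wheel axis. The handle spins freely on its own axis, so that it can be held with a fixed gripper direction and carried round the circle.
- short1: Short round: plain light-wood cylinder, 40 mm diameter, 50 mm long, 45 g. Origin at its centre, x along its axis (it may roll about x). Starts lying on the bench (centre at z = 20 mm). Can be gripped end to end (50 mm).
- short2: Short round: plain light-wood cylinder, 40 mm diameter, 50 mm long, 45 g. Origin at its centre, x along its axis (it may roll about x). Starts lying on the bench (centre at z = 20 mm). Can be gripped end to end (50 mm).
- short3: Short round: plain light-wood cylinder, 40 mm diameter, 50 mm long, 45 g. Origin at its centre, x along its axis (it may roll about x). Starts lying on the bench (centre at z = 20 mm). Can be gripped end to end (50 mm).
- long1: Long round: plain light-wood cylinder, 40 mm diameter, 68 mm long, about 60 g. Origin at its centre, x along its axis (it may roll about x). Starts lying on the bench (centre at z = 20 mm). Can be gripped end to end (68 mm). Two or three long rounds are there; None if absent.
- long2: Long round: plain light-wood cylinder, 40 mm diameter, 68 mm long, about 60 g. Origin at its centre, x along its axis (it may roll about x). Starts lying on the bench (centre at z = 20 mm). Can be gripped end to end (68 mm). Two or three long rounds are there; None if absent.
- long3: Long round: plain light-wood cylinder, 40 mm diameter, 68 mm long, about 60 g. Origin at its centre, x along its axis (it may roll about x). Starts lying on the bench (centre at z = 20 mm). Can be gripped end to end (68 mm). Two or three long rounds are there; None if absent.
- offcut1: Square offcut, medium wood, 55 x 34 x 34 mm, among the rounds; not part of the job. Origin at the centre of its underside.
- offcut2: Flat dark-wood offcut, 70 x 45 x 18 mm, among the rounds; not part of the job. Origin at the centre of its underside.
- tin: Paint tin, 100 mm diameter, 115 mm tall, at the right; not part of the job. Origin at the centre of its underside.
- jar: Glass jar with steel cap, 64 mm diameter, 85 mm tall, at the left; not part of the job. Origin at the centre of its underside.
- tape: Roll of tape lying flat, 90 mm diameter, 48 mm tall, behind the clamp; not part of the job. Origin at the centre of its underside.
- batten_left: Low wooden batten fixed to the bench along x at the left of the rounds, 320 x 22 x 20 mm, which keeps a rolling round from running away. Origin at the centre of its underside.
- batten_right: Low wooden batten fixed to the bench along x at the right of the rounds, 320 x 22 x 20 mm, which keeps a rolling round from running away. Origin at the centre of its underside.
Not all that is in view belongs to the job. Leave any black look-alike of the short1 alone. What is shaped like the short2 but purple is not meant.

How it is judged:
On the way, in this order (a step that is already met when the one before it is completed fails the run):
1. the three short rounds lie on the bed between cheek and jaw, along the clamp's x, while the jaw is still open (more than 20 mm from its stop) (x of short1 in the frame of clamp between -0.015 and 0.015 m and angle between the x axis of each of short1, short2, short3 and the x axis of clamp, either way round below 0.2 rad and z of short1 in the frame of clamp between 0.022 and 0.04 m and y of short1 in the frame of clamp between -0.062 and 0.115 m and x of short2 in the frame of clamp between -0.015 and 0.015 m and z of short2 in the frame of clamp between 0.022 and 0.04 m and y of short2 in the frame of clamp between -0.062 and 0.115 m and x of short3 in the frame of clamp between -0.015 and 0.015 m and z of short3 in the frame of clamp between 0.022 and 0.04 m and y of short3 in the frame of clamp between -0.062 and 0.115 m and value of joint jaw above 0.02 m), for 0.2 s.
2. the jaw has been wound to its stop (within 1.5 mm) with the three short rounds in the row, and no long round is stacked yet (x of short1 in the frame of clamp between -0.015 and 0.015 m and angle between the x axis of each of short1, short2, short3 and the x axis of clamp, either way round below 0.2 rad and z of short1 in the frame of clamp between 0.022 and 0.04 m and y of short1 in the frame of clamp between -0.062 and 0.062 m and x of short2 in the frame of clamp between -0.015 and 0.015 m and z of short2 in the frame of clamp between 0.022 and 0.04 m and y of short2 in the frame of clamp between -0.062 and 0.062 m and x of short3 in the frame of clamp between -0.015 and 0.015 m and z of short3 in the frame of clamp between 0.022 and 0.04 m and y of short3 in the frame of clamp between -0.062 and 0.062 m and value of joint jaw below 0.0015 m and z of each of long1, long2, long3 in the frame of clamp below 0.045 m), for 0.2 s.
At the end, for the whole second after the job is handed in: Jaw within 2 mm of its stop, short rounds in the row, every present long round saddled in a gap (centre 58 to 73 mm high, or 92 to 109 mm on top, 10 mm along the row); all within 15 mm of centred lengthwise and 0.2 rad of the clamp's x, released, at rest (x of short1 in the frame of clamp between -0.015 and 0.015 m and angle between the x axis of each of short1, short2, short3, long1, long2, long3 and the x axis of clamp, either way round below 0.2 rad and z of short1 in the frame of clamp between 0.022 and 0.04 m and y of short1 in the frame of clamp between -0.062 and 0.062 m and linear speed of each of short1, short2, short3, long1, long2, long3 below 0.02 m/s and x of short2 in the frame of clamp between -0.015 and 0.015 m and z of short2 in the frame of clamp between 0.022 and 0.04 m and y of short2 in the frame of clamp between -0.062 and 0.062 m and x of short3 in the frame of clamp between -0.015 and 0.015 m and z of short3 in the frame of clamp between 0.022 and 0.04 m and y of short3 in the frame of clamp between -0.062 and 0.062 m and value of joint jaw below 0.002 m and x of long1 in the frame of clamp between -0.015 and 0.015 m and ((y of long1 in the frame of clamp between -0.03 and -0.01 m and z of long1 in the frame of clamp between 0.058 and 0.073 m) or (y of long1 in the frame of clamp between 0.01 and 0.03 m and z of long1 in the frame of clamp between 0.058 and 0.073 m) or (y of long1 in the frame of clamp between -0.01 and 0.01 m and z of long1 in the frame of clamp between 0.092 and 0.109 m)) and x of long2 in the frame of clamp between -0.015 and 0.015 m and ((y of long2 in the frame of clamp between -0.03 and -0.01 m and z of long2 in the frame of clamp between 0.058 and 0.073 m) or (y of long2 in the frame of clamp between 0.01 and 0.03 m and z of long2 in the frame of clamp between 0.058 and 0.073 m) or (y of long2 in the frame of clamp between -0.01 and 0.01 m and z of long2 in the frame of clamp between 0.092 and 0.109 m)) and x of long3 in the frame of clamp between -0.015 and 0.015 m and ((y of long3 in the frame of clamp between -0.03 and -0.01 m and z of long3 in the frame of clamp between 0.058 and 0.073 m) or (y of long3 in the frame of clamp between 0.01 and 0.03 m and z of long3 in the frame of clamp between 0.058 and 0.073 m) or (y of long3 in the frame of clamp between -0.01 and 0.01 m and z of long3 in the frame of clamp between 0.092 and 0.109 m))); the robot touches nothing.
It fails at once if another thing on the bench is moved by more than 40 mm (distance of any of offcut1, offcut2, tin, jar, tape from where it was at the start of the episode above 0.04 m).
Of long1, long2, long3 only 2 to 3 are there at a start; the rules pass over those that are not, and their reading is None.
At some moment in a run one of long1, long2, long3 may be knocked a few centimetres aside while the robot is not near it.
Once in a run the grip may slacken for a moment while it holds something.
It also fails if it takes over 210 s, if anything falls off the work surface, if the arm or the gripper's body presses on something with over 40 N, if the wrist force passes 120 N, or if a joint passes its speed limit or range.

## Working session

There is one attempt and no reset: what is moved stays moved. The work goes in short steps, Python scripts to look and compute and a tool call to move; the robot and the scene stay as the last step left them, time stands still between calls to the robot, and variables do not carry over. Pictures are saved under pics/ and viewed, at most 17 in all, crops included, and the job is handed in when it is done.

Besides the shell and the picture viewer there is one more tool, called after "Emit:" as name(argument=value, ...) on one line, values as JSON. carry_out: Moves the arm, as the interface text tells. Its arguments: {"type":"object","properties":{"series":{"type":"string"},"fingers":{"type":"number"},"grip_force":{"type":"number"}},"required":["series"]}

```bash
mkdir -p pics; ls
python3 - <<'E'
from plant import robot
import cv2
o=robot.get_obs();print(o['t'],o['tcp_pos'],o['orientation'],o['width'],robot.tcp_to_grasp)
for n in("scene","top"):
    cv2.imwrite(f"pics/{n}0.png",robot.snapshot(n));print(n,robot.camera_info(n))
print(robot.camera_info("wrist"))
E
```

```text
pics
0.0 [0.23431688 0.63240499 0.22151286] [-1.25380614e-04  1.76455642e-01  9.84308144e-01 -9.31388673e-04] 0.0871161631932183 0.0187
scene {'fx': 469.3811408911502, 'fy': 469.3811408911502, 'cx': 315.2494103645802, 'cy': 242.29162814544415, 'R': array([[ 0.77517102,  0.63173902,  0.0039607 ],
       [ 0.44993703, -0.5476695 , -0.70541817],
       [-0.44347103,  0.54860179, -0.70878031]]), 't': array([-0.41258714, -0.17099596,  1.44886448])}
top {'fx': 512.7631304617688, 'fy': 512.7631304617688, 'cx': 325.87933252936773, 'cy': 235.06458793380634, 'R': array([[ 0.00887758, -0.99990188,  0.01083574],
       [-0.99845708, -0.00945772, -0.05471749],
       [ 0.0548146 , -0.01033326, -0.99844308]]), 't': array([-0.02121425,  0.51447565,  1.44539201])}
{'fx': 416.8429013765172, 'fy': 416.8429013765172, 'cx': 314.2929346245213, 'cy': 247.7201037085924, 'T_tool_cam': array([[-4.51470856e-04, -9.63469897e-01, -2.67816268e-01,
         7.33275023e-02],
       [ 9.99999894e-01, -4.57994052e-04, -3.81131676e-05,
        -2.08702988e-04],
       [-8.59373679e-05, -2.67816257e-01,  9.63470002e-01,
        -1.62031391e-01],
       [ 0.00000000e+00,  0.00000000e+00,  0.00000000e+00,
         1.00000000e+00]])}
```

View pics/scene0.png

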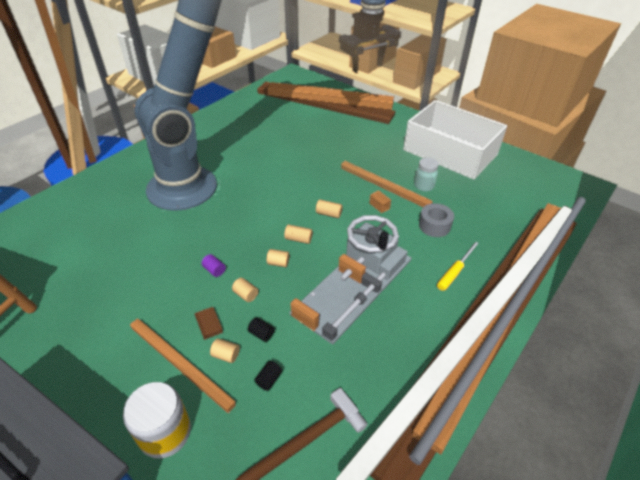

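View pics/top0.png

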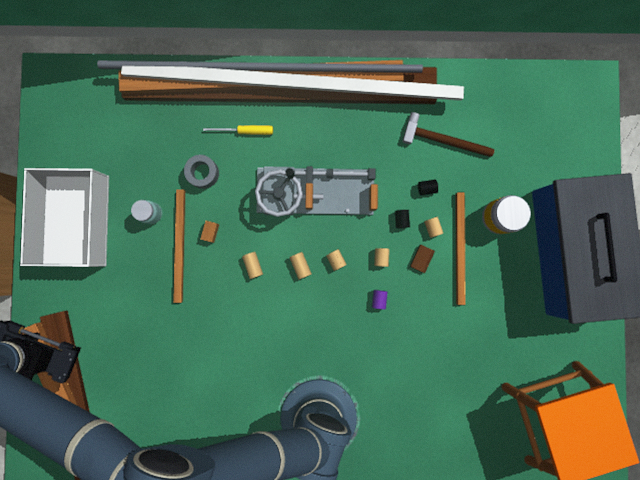

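The scene shows five light-wood rounds, at top-view pixels (252,264), (300,266), (336,261), (381,257) and (433,227). The purple one at (380,300) and the black ones at (402,219) and (428,187) are decoys. The clamp has its cheek at (374,196), jaw at (309,196) and handle near (289,174). I'll measure these next.

```bash
cat > h.py <<'E'
import cv2, numpy as np
from scipy.spatial.transform import Rotation as Ro
from plant import robot
def cam(n,o=None):
    c=robot.camera_info(n)
    if n!="wrist": R=np.array(c['R']);t=np.array(c['t']);Rwc=R.T;C=-R.T@t
    else:
        o=o or robot.get_obs();q=o['orientation'];Rt=Ro.from_quat([q[1],q[2],q[3],q[0]]).as_matrix()
        T=np.array(c['T_tool_cam']);Rwc=Rt@T[:3,:3];C=Rt@T[:3,3]+np.array(o['tcp_pos'])
    return c,Rwc,C
def onz(k,uv,z):
    c,R,C=k;uv=np.atleast_2d(uv).astype(float)
    d=np.c_[(uv[:,0]-c['cx'])/c['fx'],(uv[:,1]-c['cy'])/c['fy'],np.ones(len(uv))]@R.T
    return C+d*((z-C[2])/d[:,2])[:,None]
def proj(k,X):
    c,R,C=k;p=(np.atleast_2d(X)-C)@R
    return np.c_[p[:,0]/p[:,2]*c['fx']+c['cx'],p[:,1]/p[:,2]*c['fy']+c['cy']]
def blobs(im,lo,hi,amin=60):
    m=cv2.inRange(cv2.cvtColor(im,cv2.COLOR_BGR2HSV),np.array(lo),np.array(hi))
    cs,_=cv2.findContours(m,cv2.RETR_EXTERNAL,cv2.CHAIN_APPROX_NONE)
    return [c[:,0] for c in cs if cv2.contourArea(c)>amin]
def rect(k,c,z):
    """min-area rectangle of contour on plane z: centre, (long,short) size m, yaw of long side"""
    P=onz(k,c,z)[:,:2]
    (ce,s,a)=cv2.minAreaRect((P*1000).astype(np.float32));a=np.deg2rad(a)
    if s[0]<s[1]: s=s[::-1];a+=np.pi/2
    a=(a+np.pi/2)%np.pi-np.pi/2
    return np.round(ce,1),np.round(s,1),round(float(a),3)
E
python3 - <<'E'
from h import *
im=cv2.imread('pics/top0.png');hs=cv2.cvtColor(im,cv2.COLOR_BGR2HSV)
for p in[(252,264),(300,266),(381,257),(374,196),(309,196),(209,231),(350,196),(289,174)]:print(p,hs[p[1],p[0]])
k=cam('top')
for c in blobs(im,(5,60,90),(25,255,255),60):
    if 130<c[:,0].mean()<480 and 130<c[:,1].mean()<320: print(c.mean(0).round(),rect(k,c,.02),'z62',rect(k,c,.062)[0])
cv2.imwrite('pics/a.png',cv2.resize(im[150:315,225:460],None,fx=3.3,fy=3.3,interpolation=cv2.INTER_CUBIC))
E
```

```text
(252, 264) [ 20 102 232]
(300, 266) [ 19 112 220]
(381, 257) [ 18 109 198]
(374, 196) [ 14 157 187]
(309, 196) [ 14 157 183]
(209, 231) [ 14 152 161]
(350, 196) [100  37 152]
(289, 174) [83 45 45]
[300. 265.] (array([428.6,  55.5]), array([67.9, 36.9]), 0.407) z62 [428.8  53.9]
[252. 265.] (array([428.2, 191.3]), array([68.8, 38.2]), 0.355) z62 [428.4 185.8]
[336. 260.] (array([445.4, -45.7]), array([48. , 36.7]), 0.472) z62 [445.1 -44.4]
[382. 257.] (array([ 453.7, -175.3]), array([50.8, 35.6]), -0.063) z62 [ 453.1 -170.2]
[422. 258.] (array([ 451.8, -288.1]), array([66.1, 37. ]), -0.4) z62 [ 451.4 -279.8]
[209. 231.] (array([522.3, 314.2]), array([55.6, 39.7]), -0.245) z62 [519.8 305.1]
[434. 227.] (array([ 541., -323.]), array([50.5, 35.3]), 0.321) z62 [ 537.9 -313.7]
[461. 248.] (array([ 482.1, -400.4]), array([318.3,  22.8]), -0.005) z62 [ 480.8 -388.9]
[179. 246.] (array([481.8, 399.1]), array([319.4,  24.7]), 0.0) z62 [480.5 387.5]
[374. 196.] (array([ 627.2, -152.6]), array([68.9, 17.1]), 0.004) z62 [ 621.6 -148.2]
[309. 195.] (array([628.1,  34. ]), array([68.7, 19.9]), 0.01) z62 [622.5  33. ]
```

View pics/a.png

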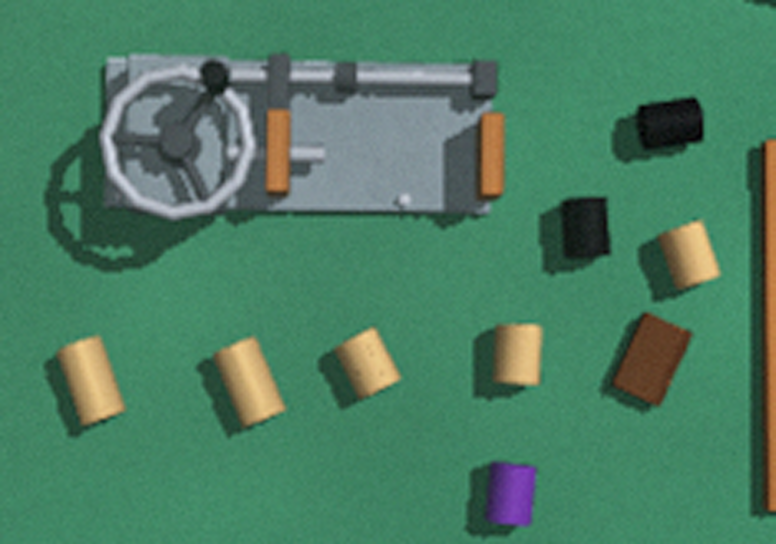

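Lengths split the rounds into three shorts at world mm (445,-46), (454,-175), (541,-323) and two longs at (429,55), (428,191). The crop confirms plain light wood for all five. The clamp is roughly at (622,-77) with yaw about 0 and the jaw about 39 mm open. Next I'll move to a view pose above the clamp for a finer measurement.

Emit:
carry_out(series="0 0 -0.31 0 0 0.258;0 0 -0.31 0 0 0.258;0 0 -0.31 0 0 0.258;0 0 -0.31 0 0 0.258;0 0 -0.31 0 0 0.258;0 0 -0.31 0 0 0.258;0 0 -0.31 0 0 0.258;0 0 -0.31 0 0 0.258;0 0 -0.31 0 0 0.258;-0.8 0.34 0 0 0 0;-0.8 0.34 0 0 0 0;-0.8 0.34 0 0 0 0;-0.8 0.34 0 0 0 0;-0.8 0.34 0 0 0 0;-0.8 0.34 0 0 0 0;-0.8 0.34 0 0 0 0;-0.8 0.34 0 0 0 0;-0.8 0.34 0 0 0 0", fingers=1, grip_force=15)

```text
t: 1.9
tcp_pos: [0.3878, 0.2711, 0.3618]
orientation: [-0.0, 0.707, 0.707, -0.0]
force: [0.4, 0.7, 0.1]
width: 0.0871
grip_force: 0.0
```

Emit:
carry_out(series="-0.8 0.34 0 0 0 0;-0.8 0.34 0 0 0 0;-0.8 0.34 0 0 0 0;-0.8 0.34 0 0 0 0;-0.8 0.34 0 0 0 0;-0.8 0.34 0 0 0 0;-0.8 0.34 0 0 0 0;-0.8 0.34 0 0 0 0;0 0 0 0 0 0;0 0 0 0 0 0;0 0 0 0 0 0")

```text
t: 3.0
tcp_pos: [0.5233, -0.0455, 0.3616]
orientation: [-0.001, 0.706, 0.708, -0.0]
force: [-0.8, 0.4, -0.3]
width: 0.0872
grip_force: 0.0
```

```bash
cat >> h.py <<'E'
def look(name):
    o=robot.get_obs();im=robot.snapshot('wrist');cv2.imwrite(f'pics/{name}.png',im);return im,cam('wrist',o)
def pose():
    o=robot.get_obs();q=o['orientation'];R=Ro.from_quat([q[1],q[2],q[3],q[0]]).as_matrix()
    return np.array(o['tcp_pos']),R,np.arctan2(R[1,1],R[0,1]),o
def plan(x,y,z,th):
    """turn (units about tool z) and shift (units, tool axes after/before the turn) to put the TCP at x,y,z (m)"""
    p,R,t,o=pose();d=np.array([x,y,z])-p
    R2=np.array([[-np.sin(th),np.cos(th),0],[np.cos(th),np.sin(th),0],[0,0,-1]]).T.reshape(3,3)
    R2=np.c_[[-np.sin(th),np.cos(th),0],[np.cos(th),np.sin(th),0],[0,0,-1]]
    print('turn',round(np.rad2deg(t-th)/30,3),'shift now-axes',(R.T@d/.05).round(3),'after-turn axes',(R2.T@d/.05).round(3),'tilt',(R[:,2]).round(4))
E
python3 - <<'E'
from h import *
p,R,t,o=pose();print(p,t,o['t'],o['force'])
im,k=look('w1')
hs=cv2.cvtColor(im,cv2.COLOR_BGR2HSV)
for c in blobs(im,(5,60,90),(25,255,255),150): print(c.mean(0).round(),rect(k,c,.02),'z62',rect(k,c,.062)[0],rect(k,c,.062)[1])
E
```

```text
[ 0.5232998  -0.04551605  0.3615786 ] 0.002267748773239175 3.0 [-0.79079837  0.39868635 -0.32221838]
[450. 413.] (array([ 728.8, -332.7]), array([511.3,  80.5]), 0.002) z62 [ 711.7 -302.7] [468.7  73.8]
[261. 378.] (array([ 449. , -290.8]), array([67.8, 40.8]), -0.428) z62 [ 455.1 -264.3] [62.2 37.4]
[549. 351.] (array([ 837.2, -257.4]), array([114.3,  49.1]), -1.33) z62 [ 811.  -233.6] [104.8  45. ]
[ 79. 352.] (array([ 208.6, -258.7]), array([114.1,  48.8]), 1.335) z62 [ 234.8 -234.8] [104.5  44.8]
[259. 294.] (array([ 451. , -174.5]), array([53.2, 42.7]), -0.046) z62 [ 457.  -157.7] [48.7 39.1]
[393. 280.] (array([ 625.9, -154.9]), array([79.4, 35.3]), 0.002) z62 [ 617.3 -139.7] [72.8 32.4]
[248. 194.] (array([442. , -45.9]), array([56.1, 39.4]), 0.463) z62 [448.8 -39.8] [51.4 36.1]
[404. 128.] (array([626.7,  32.9]), array([81.4, 21.2]), 0.002) z62 [618.   32.4] [74.6 19.4]
[230. 106.] (array([425.1,  54.9]), array([72.5, 39.3]), 0.408) z62 [433.2  52.6] [66.5 36.1]
```

View pics/w1.png

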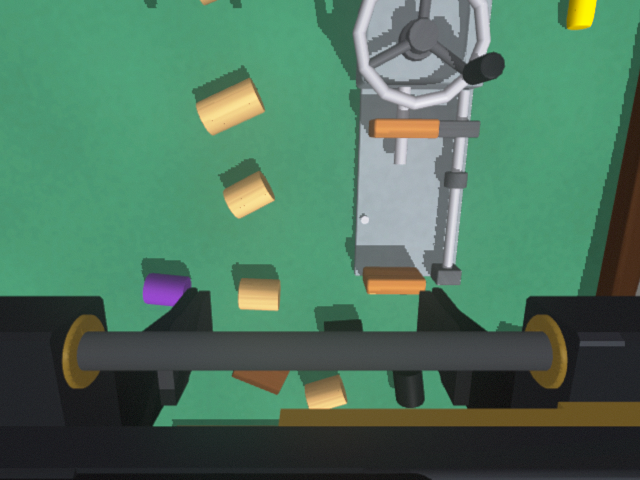

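Run:
```python
from h import *
k=cam('top');w=cam('wrist')
def tri(a,b):
    A=[];B=[]
    for kk,uv in((k,a),(w,b)):
        d=onz(kk,uv,0)[0]-kk[2];d/=np.linalg.norm(d);M=np.eye(3)-np.outer(d,d);A.append(M);B.append(M@kk[2])
    return np.linalg.lstsq(np.vstack(A),np.hstack(B),rcond=None)[0].round(4)
f=lambda x,y:(225+x/3.3,150+y/3.3)
print('tip',tri(f(324,153),(401,164)));print('dot',tri(f(403,199),(364,219)))
print('hub',tri(f(177,141),(424,36)));print('handle',tri(f(214,76),(490,65)))
print('collar near face mid',tri(f(345,77),(456,180)))
print('ringcentre z100',onz(k,f(178,142),.1),'handle z152',onz(k,f(214,76),.152),onz(w,(490,65),.152))
im=cv2.imread('pics/top0.png')
for c in blobs(im,(8,130,120),(18,255,255),40):
    if 280<c[:,0].mean()<400 and 180<c[:,1].mean()<210:print('top',rect(k,c,.062))
im=cv2.imread('pics/w1.png')
# cheek/jaw top-face corners from the wrist view by brightness
for b in((360,260,430,300),(365,115,445,142)):
    sub=im[b[1]:b[3],b[0]:b[2]];hs=cv2.cvtColor(sub,cv2.COLOR_BGR2HSV)
    for r in range(0,sub.shape[0],3): print(b[1]+r,hs[r,35],end=' ')
    print()
```

```text
tip [ 0.623  -0.0076  0.033 ]
dot [ 0.5858 -0.0767  0.0111]
hub [0.6212 0.1114 0.1118]
handle [0.6662 0.0802 0.1564]
collar near face mid [ 0.6883 -0.0253  0.0341]
ringcentre z100 [[0.62191073 0.11159211 0.1       ]] handle z152 [[0.66726253 0.07977719 0.152     ]] [[0.66764212 0.0815606  0.152     ]]
top (array([ 620.2, -146.8]), array([64.1, 13.9]), 0.004)
top (array([622.5,  31.6]), array([66.7, 16.6]), 0.011)
260 [ 95  25 112] 263 [ 96  23 110] 266 [ 30   3 100] 269 [ 16 117  94] 272 [ 15 124 105] 275 [ 14 120  98] 278 [ 15 126 109] 281 [ 14 160 215] 284 [ 14 163 220] 287 [ 15 160 235] 290 [ 14 160 217] 293 [ 14 158 203] 296 [ 75 125 159] 299 [ 74 120 159] 
115 [135   8 127] 118 [  8  38 121] 121 [ 14 156 214] 124 [ 13 156 218] 127 [ 14 156 226] 130 [ 14 153 226] 133 [ 14 156 206] 136 [ 14 155 202] 139 [124   9 203]
```

The clamp origin is at about (0.622,-0.077), and the white dot on the bed agrees with that. The wheel axis is (0.6215,0.1115), the handle (0.667,0.0805). Next is the first short, at (0.4437,-0.0457) with yaw 0.468.

Run:
```python
from h import *
plan(.4437,-.0457,.009,.468)
w=cam('wrist')
print(onz(w,[(395,280.),(395,295),(405,119),(405,134.5)],.062))
```

```text
turn -0.888 shift now-axes [-0.01  -1.586  7.055] after-turn axes [ 0.71  -1.425  7.054] tilt [-8.e-04  8.e-04 -1.e+00]
[[ 0.61798379 -0.13926198  0.062     ]
 [ 0.61900735 -0.15813161  0.062     ]
 [ 0.61876777  0.04149677  0.062     ]
 [ 0.61972811  0.02566086  0.062     ]]
```

Emit:
carry_out(series="0 0 0.6 0 0 -0.222;0 0 0.6 0 0 -0.222;0 0 0.6 0 0 -0.222;0 0 0.6 0 0 -0.222;0.18 -0.356 0.5 0 0 0;0.18 -0.356 0.5 0 0 0;0.18 -0.356 0.5 0 0 0;0.17 -0.356 0.5 0 0 0;0 0 0.5 0 0 0;0 0 0.5 0 0 0;0 0 0.5 0 0 0;0 0 0.5 0 0 0;0 0 0.4 0 0 0;0 0 0.2 0 0 0;0 0 0.05 0 0 0;0 0 0 0 0 0;0 0 0 0 0 0", fingers=1)

```text
t: 4.75
tcp_pos: [0.4448, -0.0469, 0.0103]
orientation: [0.001, 0.525, 0.851, 0.001]
force: [0.6, -0.6, -1.2]
width: 0.0867
grip_force: 0.0
```

Emit:
carry_out(series="0 0 0 0 0 0;0 0 0 0 0 0;0 0 0 0 0 0;0 0 0 0 0 0;0 0 0 0 0 0;0 0 0 0 0 0;0 0 0 0 0 0;0 0 0 0 0 0", fingers=-1, grip_force=20)

```text
t: 5.55
tcp_pos: [0.4441, -0.0472, 0.0095]
orientation: [-0.0, 0.525, 0.851, 0.0]
force: [-0.3, -0.1, 1.3]
width: 0.05
grip_force: 20.0
```

Run:
```python
from h import *
p,R,t,o=pose();print(p,t,o['width'],o['grip_force'],o['t'])
plan(.621,-.1155,.0215,0)
```

```text
[ 0.4440823  -0.0471625   0.00953153] 0.4651367088762912 0.04998801403598598 19.99992307741195 5.55
turn 0.888 shift now-axes [-2.809  2.549 -0.239] after-turn axes [-1.367  3.538 -0.239] tilt [ 0.e+00  1.e-04 -1.e+00]
```

Emit:
carry_out(series="0 0 -0.4 0 0 0;0 0 -0.6 0 0 0;0 0 -0.6 0 0 0;0 0 -0.4 0 0 0.222;0 0 0 0 0 0.222;0 0 0 0 0 0.222;0 0 0 0 0 0.222;-0.2 0.54 0 0 0 0;-0.2 0.6 0 0 0 0;-0.2 0.6 0 0 0 0;-0.2 0.6 0 0 0 0;-0.2 0.6 0 0 0 0;-0.2 0.4 0 0 0 0;-0.167 0.198 0 0 0 0;0 0 0 0 0 0;0 0 0 0 0 0")

```text
t: 7.15
tcp_pos: [0.6196, -0.1154, 0.1091]
orientation: [-0.001, 0.707, 0.707, -0.0]
force: [0.1, 0.8, -0.6]
width: 0.0496
grip_force: 20.0
```

Run:
```python
from h import *
p,R,t,o=pose();print(p,t,o['width'],o['grip_force'],o['t'])
plan(.621,-.1155,.0215,0)
```

```text
[ 0.6196144  -0.11540803  0.10906759] -0.0005572006453920973 0.04959045662338554 19.99979800544679 7.15
turn -0.001 shift now-axes [-0.003  0.031  1.751] after-turn axes [-0.002  0.028  1.751] tilt [-1.9e-03  7.0e-04 -1.0e+00]
```

Emit:
carry_out(series="0 0.028 0.4 0 0 0;0 0 0.4 0 0 0;0 0 0.4 0 0 0;0 0 0.3 0 0 0;0 0 0.15 0 0 0;0 0 0.09 0 0 0;0 0 0 0 0 0;0 0 0 0 0 0;0 0 0 0 0 0;0 0 0 0 0 0")

```text
t: 8.15
tcp_pos: [0.6228, -0.1156, 0.0231]
orientation: [0.0, 0.707, 0.707, 0.0]
force: [0.4, 1.1, -1.0]
width: 0.0497
grip_force: 20.0
```

Emit:
carry_out(series="0 0 0 0 0 0;0 0 0 0 0 0;0 0 0 0 0 0;0 0 0 0 0 0;0 0 -0.1 0 0 0;0 0 -0.3 0 0 0;0 0 -0.5 0 0 0;0 0 -0.6 0 0 0;0 0 -0.6 0 0 0;0 0 -0.6 0 0 0;0 0 -0.5 0 0 0;0 0 0 0 0 0", fingers=0.47)

```text
t: 9.35
tcp_pos: [0.6247, -0.1168, 0.1878]
orientation: [0.003, 0.707, 0.707, 0.003]
force: [0.3, -0.9, 0.4]
width: 0.0642
grip_force: 0.0
```

Run:
```python
from h import *
p,R,t,o=pose();print(p,t,o['width'],o['grip_force'],o['t'])
plan(.4525,-.175,.009,-.055)
im=robot.snapshot('top');cv2.imwrite('pics/top1.png',im);k=cam('top')
for c in blobs(im,(5,60,90),(25,255,255),60):
    if 230<c[:,0].mean()<450 and 170<c[:,1].mean()<320: print(c.mean(0).round(),rect(k,c,.02))
```

```text
[ 0.62470577 -0.11675961  0.1878096 ] -0.00030572533190970395 0.06415047286731392 0.0 9.35
turn 0.104 shift now-axes [-1.163 -3.475  3.547] after-turn axes [-1.352 -3.375  3.576] tilt [ 8.7e-03 -8.0e-04 -1.0e+00]
[298. 262.] (array([434.5,  59. ]), array([54.9, 35.6]), 0.407)
[252. 265.] (array([428.6, 191.8]), array([67.9, 36.5]), 0.331)
[382. 257.] (array([ 453.8, -174.7]), array([50.5, 36.9]), -0.121)
[423. 259.] (array([ 451. , -290.3]), array([66.7, 41.6]), -0.407)
[434. 227.] (array([ 541. , -322.9]), array([50. , 36.5]), 0.358)
[309. 195.] (array([628.1,  33.5]), array([69.3, 18.4]), -0.034)
```

Emit:
carry_out(series="0 0 0 0 0 0.143;-0.236 -0.556 0.1 0 0 0;-0.236 -0.556 0.2 0 0 0;-0.236 -0.556 0.2 0 0 0;-0.236 -0.556 0.3 0 0 0;-0.236 -0.556 0.3 0 0 0;-0.236 -0.556 0.3 0 0 0;0 0 0.5 0 0 0;0 0 0.5 0 0 0;0 0 0.5 0 0 0;0 0 0.4 0 0 0;0 0 0.2 0 0 0;0 0 0.076 0 0 0;0 0 0 0 0 0;0 0 0 0 0 0", fingers=1)

```text
t: 10.9
tcp_pos: [0.4512, -0.1738, 0.0044]
orientation: [0.001, 0.733, 0.68, 0.0]
force: [0.7, 0.2, 0.1]
width: 0.0868
grip_force: 0.0
```

Emit:
carry_out(series="0 0 0 0 0 0;0 0 0 0 0 0;0 0 0 0 0 0;0 0 0 0 0 0;0 0 0 0 0 0;0 0 0 0 0 0;0 0 0 0 0 0;0 0 0 0 0 0", fingers=-1)

```text
t: 11.7
tcp_pos: [0.4508, -0.1736, 0.0038]
orientation: [0.0, 0.733, 0.68, 0.0]
force: [0.1, 0.4, 1.2]
width: 0.05
grip_force: 20.0
```

Run:
```python
from h import *
p,R,t,o=pose();print(p,t,o['width'],o['grip_force'],o['t'])
plan(.622,-.0735,p[2]+.012,0)
```

```text
[ 0.45083014 -0.17363451  0.00375437] -0.07469641822573056 0.050048644405824926 20.000121854245663 11.7
turn -0.143 shift now-axes [ 2.253  3.264 -0.239] after-turn axes [ 2.003  3.423 -0.24 ] tilt [ 2.e-04  1.e-04 -1.e+00]
```

Emit:
carry_out(series="0 0 -0.4 0 0 0;0 0 -0.6 0 0 0;0 0 -0.6 0 0 0;0 0 -0.6 0 0 -0.143;0.3 0.5 0 0 0 0;0.3 0.6 0 0 0 0;0.3 0.6 0 0 0 0;0.3 0.6 0 0 0 0;0.3 0.5 0 0 0 0;0.3 0.4 0 0 0 0;0.203 0.223 0 0 0 0;0 0 0 0 0 0;0 0 0 0 0 0;0 0 0 0 0 0;0 0 0 0 0 0")

```text
t: 13.2
tcp_pos: [0.6209, -0.0747, 0.1139]
orientation: [-0.0, 0.708, 0.706, -0.0]
force: [0.2, -0.3, -0.3]
width: 0.0505
grip_force: 20.0
```

Run:
```python
from h import *
p,R,t,o=pose();print(p,t,o['width'],o['grip_force'],o['t'])
plan(.622,-.0735,.0158,0)
```

```text
[ 0.62086737 -0.07467549  0.11392285] -0.0019785663718104285 0.05045851771983985 19.999698903411627 13.2
turn -0.004 shift now-axes [0.023 0.023 1.962] after-turn axes [0.024 0.023 1.962] tilt [-4.e-04  1.e-04 -1.e+00]
```

Emit:
carry_out(series="0.02 0.02 0.4 0 0 0;0 0 0.5 0 0 0;0 0 0.5 0 0 0;0 0 0.3 0 0 0;0 0 0.15 0 0 0;0 0 0.1 0 0 0;0 0 0 0 0 0;0 0 0 0 0 0;0 0 0 0 0 0;0 0 0 0 0 0")

```text
t: 14.2
tcp_pos: [0.6232, -0.0724, 0.0168]
orientation: [0.0, 0.707, 0.707, 0.0]
force: [-0.1, 0.3, -1.5]
width: 0.0499
grip_force: 20.0
```

Emit:
carry_out(series="0 0 0 0 0 0;0 0 0 0 0 0;0 0 0 0 0 0;0 0 0 0 0 0;0 0 -0.1 0 0 0;0 0 -0.3 0 0 0;0 0 -0.5 0 0 0;0 0 -0.6 0 0 0;0 0 -0.6 0 0 0;0 0 -0.6 0 0 0;0 0 -0.5 0 0 0;0 0 0 0 0 0;0 0 0 0 0 0;0 0 0 0 0 0", fingers=0.47)

```text
t: 15.6
tcp_pos: [0.6221, -0.0721, 0.1755]
orientation: [-0.001, 0.707, 0.707, -0.0]
force: [-0.4, 0.3, 0.2]
width: 0.0643
grip_force: 0.0
```

Run:
```python
from h import *
p,R,t,o=pose();print(p,t,o['width'],o['grip_force'],o['t'])
plan(.540,-.3225,.008,.34)
im,k=look('w2')
for c in blobs(im,(5,60,90),(25,255,255),150): print(c.mean(0).round(),rect(k,c,.032))
```

```text
[ 0.62207595 -0.07211459  0.17546323] 0.00030437470686992685 0.06426317903948442 0.0 15.6
turn -0.649 shift now-axes [-5.009 -1.637  3.35 ] after-turn axes [-4.174 -3.218  3.349] tilt [-1.7e-03  5.0e-04 -1.0e+00]
[430. 416.] (array([ 717.7, -230.9]), array([367. ,  22.9]), 0.001)
[493. 351.] (array([ 766. , -172.2]), array([68., 24.]), -1.382)
[136. 351.] (array([ 476.8, -172.4]), array([67.8, 23.7]), 1.385)
[314. 274.] (array([ 619., -103.]), array([100.9,  74. ]), -1.57)
[312.  82.] (array([620.7,  33.5]), array([76.8, 25. ]), -0.0)
[41. 50.] (array([434.6,  54.4]), array([76.5, 41.3]), 0.403)
```

View pics/w2.png

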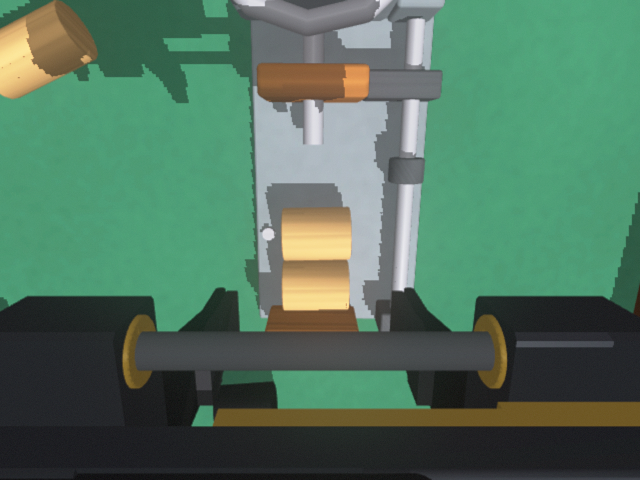

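The picture shows two shorts neatly along the bed, at (316,234) and (316,285), and the jaw at (312,82). Now the third short, with the fingers partly open to keep clear of the black decoys.

Emit:
carry_out(series="0 0 0 0 0 -0.216;0 0 0 0 0 -0.216;0 0 0 0 0 -0.217;-0.595 -0.46 0 0 0 0;-0.595 -0.46 0 0 0 0;-0.595 -0.46 0 0 0 0;-0.595 -0.46 0.2 0 0 0;-0.595 -0.46 0.2 0 0 0;-0.595 -0.46 0.2 0 0 0;-0.604 -0.458 0.2 0 0 0;0 0 0.5 0 0 0;0 0 0.5 0 0 0;0 0 0.5 0 0 0;0 0 0.5 0 0 0;0 0 0.35 0 0 0;0 0 0.15 0 0 0;0 0 0.05 0 0 0;0 0 0 0 0 0;0 0 0 0 0 0", fingers=0.65)

```text
t: 17.55
tcp_pos: [0.5415, -0.3233, 0.0097]
orientation: [0.001, 0.577, 0.817, 0.0]
force: [-0.5, -0.1, 1.4]
width: 0.0716
grip_force: 0.0
```

Emit:
carry_out(series="0 0 0 0 0 0;0 0 0 0 0 0;0 0 0 0 0 0;0 0 0 0 0 0;0 0 0 0 0 0;0 0 0 0 0 0;0 0 0 0 0 0", fingers=-1)

```text
t: 18.25
tcp_pos: [0.5409, -0.3229, 0.009]
orientation: [0.0, 0.577, 0.817, 0.0]
force: [-0.4, -0.4, 3.4]
width: 0.0497
grip_force: 20.0
```

Run:
```python
from h import *
p,R,t,o=pose();print(p,t,o['width'],o['grip_force'],o['t'])
plan(.621,-.031,p[2]+.012,0)
```

```text
[ 0.54088249 -0.32288159  0.00895104] 0.3400082361806025 0.04973741085361189 20.000210283324122 18.25
turn 0.649 shift now-axes [ 4.969  3.458 -0.239] after-turn axes [ 5.838  1.602 -0.24 ] tilt [ 2.e-04  1.e-04 -1.e+00]
```

Emit:
carry_out(series="0 0 -0.4 0 0 0;0 0 -0.6 0 0 0;0 0 -0.6 0 0 0;0 0 -0.5 0 0 0.216;0 0 0 0 0 0.216;0 0 0 0 0 0.217;0.5 0.16 0 0 0 0;0.7 0.2 0 0 0 0;0.7 0.2 0 0 0 0;0.7 0.2 0 0 0 0;0.7 0.2 0 0 0 0;0.7 0.2 0 0 0 0;0.7 0.2 0 0 0 0;0.6 0.16 0 0 0 0;0.4 0.082 0 0 0 0;0.138 0 0 0 0 0;0 0 0 0 0 0;0 0 0 0 0 0;0 0 0 0 0 0;0 0 0 0 0 0")

```text
t: 20.25
tcp_pos: [0.6206, -0.0326, 0.1139]
orientation: [0.0, 0.708, 0.706, -0.0]
force: [-0.1, -0.3, -0.9]
width: 0.0501
grip_force: 20.0
```

Run:
```python
from h import *
p,R,t,o=pose();print(p,t,o['width'],o['grip_force'],o['t'])
plan(.621,-.031,.021,0)
```

```text
[ 0.62056948 -0.03255762  0.11389489] -0.002189491823255016 0.05011812776697541 19.999981478322297 20.25
turn -0.004 shift now-axes [0.032 0.008 1.858] after-turn axes [0.031 0.009 1.858] tilt [ 1.e-04 -3.e-04 -1.e+00]
```

Emit:
carry_out(series="0.03 0.01 0.4 0 0 0;0 0 0.5 0 0 0;0 0 0.4 0 0 0;0 0 0.3 0 0 0;0 0 0.15 0 0 0;0 0 0.1 0 0 0;0 0 0 0 0 0;0 0 0 0 0 0;0 0 0 0 0 0;0 0 0 0 0 0")

```text
t: 21.25
tcp_pos: [0.6216, -0.0293, 0.0217]
orientation: [0.0, 0.707, 0.707, 0.0]
force: [-0.1, 0.9, 0.2]
width: 0.05
grip_force: 20.0
```

Emit:
carry_out(series="0 0 0 0 0 0;0 0 0 0 0 0;0 0 0 0 0 0;0 0 0 0 0 0;0 0 -0.1 0 0 0;0 0 -0.3 0 0 0;0 0 -0.5 0 0 0;0 0 -0.6 0 0 0;0 0 -0.6 0 0 0;0 0 -0.6 0 0 0;0 0 -0.6 0 0 0;0 0 -0.6 0 0 0;0 0 -0.6 0 0 0;0 0 0 0 0 0;0 0 0 0 0 0;0 0 0 0 0 0", fingers=0.47)

```text
t: 22.85
tcp_pos: [0.6206, -0.0292, 0.2456]
orientation: [-0.001, 0.707, 0.707, -0.0]
force: [0.1, -0.6, 1.0]
width: 0.0639
grip_force: 0.0
```

Run:
```python
from h import *
p,R,t,o=pose();print(p,t,o['width'],o['grip_force'],o['t'])
plan(.667,.0805,.116,0)
im,k=look('w3')
for c in blobs(im,(5,60,90),(25,255,255),150): print(c.mean(0).round(),rect(k,c,.032))
```

```text
[ 0.62056719 -0.02923348  0.24562303] 0.0001389878824243623 0.06391792863533872 0.0 22.85
turn 0.0 shift now-axes [2.193 0.933 2.592] after-turn axes [2.195 0.929 2.592] tilt [-1.5e-03  4.0e-04 -1.0e+00]
[430. 416.] (array([ 738.3, -241.3]), array([451.3,  28.2]), 0.001)
[493. 351.] (array([ 797.8, -169. ]), array([83.6, 29.1]), -1.403)
[136. 351.] (array([ 442. , -169.3]), array([83.4, 29.2]), 1.385)
[315. 289.] (array([619.8, -99. ]), array([94. , 69.3]), -1.571)
[316. 213.] (array([621.2, -28.2]), array([52.5, 39.9]), -0.0)
[315. 147.] (array([620.8,  31.5]), array([75.6, 21.3]), -0.0)
[19. 41.] (array([372.6, 117.9]), array([58.4, 42.3]), 0.448)
```

View pics/w3.png

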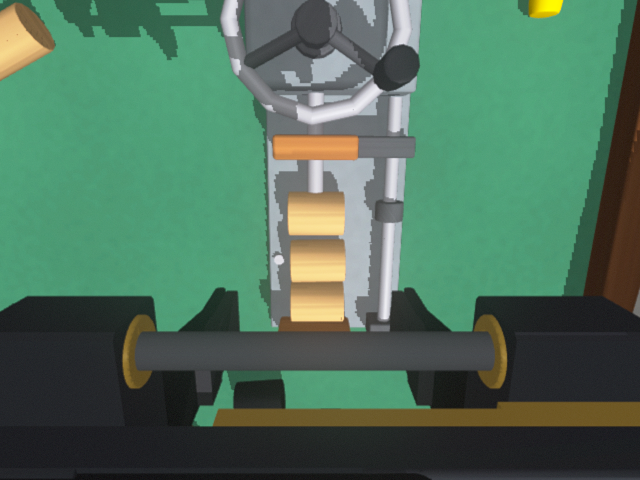

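All three shorts lie along the bed, at (316,213), (318,260) and (317,301). The handle top is at (402,65) and the hub at (318,25).

Run:
```python
from h import *
w=cam('wrist')
im=cv2.imread('pics/w3.png')
print('hub',onz(w,(318,22),.112),'handle',onz(w,(403,64),.152))
for c in blobs(im[0:110,200:440],(0,0,0),(180,255,45),100):
    c=c+[200,0];print(c.mean(0),cv2.boundingRect(c.astype(np.int32)),cv2.fitEllipse(c.astype(np.float32)))
plan(.666,.0805,.116,0)
```

```text
hub [[0.62246477 0.1115802  0.112     ]] handle [[0.67038176 0.08090717 0.152     ]]
turn 0.0 shift now-axes [2.193 0.915 2.584] after-turn axes [2.194 0.91  2.585] tilt [-2.1e-03  2.0e-04 -1.0e+00]
```

Emit:
carry_out(series="0.4 0.2 0 0 0 0;0.5 0.22 0 0 0 0;0.5 0.22 0 0 0 0;0.5 0.22 0 0 0 0;0.284 0.11 0.3 0 0 0;0 0 0.5 0 0 0;0 0 0.5 0 0 0;0 0 0.5 0 0 0;0 0 0.4 0 0 0;0 0 0.25 0 0 0;0 0 0.1 0 0 0;0 0 0 0 0 0;0 0 0 0 0 0;0 0 0 0 0 0", fingers=0.03)

```text
t: 24.3
tcp_pos: [0.6705, 0.0797, 0.1198]
orientation: [0.001, 0.707, 0.707, 0.001]
force: [-0.1, -0.4, -0.2]
width: 0.045
grip_force: 0.0
```

Emit:
carry_out(series="0 0 0 0 0 0;0 0 0 0 0 0;0 0 0 0 0 0;0 0 0 0 0 0;0 0 0 0 0 0;0 0 0 0 0 0;0 0 0 0 0 0", fingers=-1, grip_force=12)

```text
t: 25.0
tcp_pos: [0.67, 0.0798, 0.1189]
orientation: [0.0, 0.707, 0.707, 0.0]
force: [0.7, 0.8, 1.4]
width: 0.0218
grip_force: 12.0
```

Run:
```python
from h import *
p,R,t,o=pose();print(p,t,o['width'],o['grip_force'],o['t'],o['force'])
im,k=look('w4')
d=np.array(p)[:2]-[.622,.1115];print(np.hypot(*d),np.rad2deg(np.arctan2(d[1],d[0])))
```

```text
[0.66997292 0.07979091 0.11888666] 0.00022061169074887287 0.021824922658485003 11.999949677847326 25.0 [0.73026428 0.75364686 1.35653829]
0.05750536698837285 -33.46387013342832
```

View pics/w4.png

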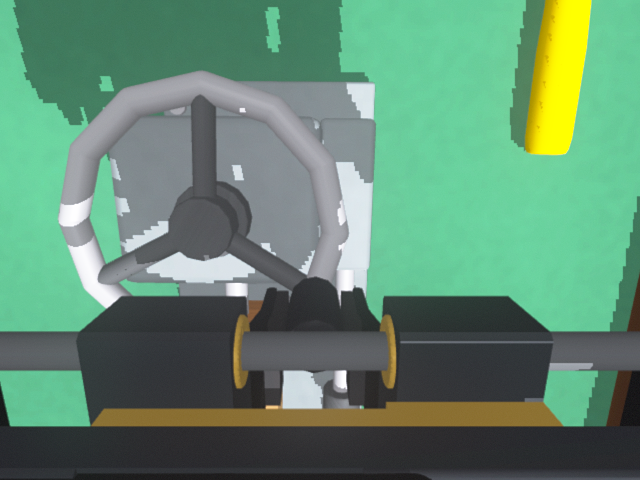

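The fingers hold the handle (width 21.8 mm), with radius 57.5 mm and angle -33.5°, which fits. Now the row values for winding clockwise.

Run:
```python
import numpy as np
f=np.deg2rad(-33.5-18*np.arange(21));P=58/50*np.c_[np.sin(f),np.cos(f)]
print(';'.join('%.3f %.3f 0 0 0 0'%tuple(d) for d in np.diff(P,axis=0)))
```

```text
-0.268 -0.245 0 0 0 0;-0.179 -0.316 0 0 0 0;-0.072 -0.356 0 0 0 0;0.041 -0.361 0 0 0 0;0.151 -0.330 0 0 0 0;0.245 -0.268 0 0 0 0;0.316 -0.179 0 0 0 0;0.356 -0.072 0 0 0 0;0.361 0.041 0 0 0 0;0.330 0.151 0 0 0 0;0.268 0.245 0 0 0 0;0.179 0.316 0 0 0 0;0.072 0.356 0 0 0 0;-0.041 0.361 0 0 0 0;-0.151 0.330 0 0 0 0;-0.245 0.268 0 0 0 0;-0.316 0.179 0 0 0 0;-0.356 0.072 0 0 0 0;-0.361 -0.041 0 0 0 0;-0.330 -0.151 0 0 0 0
```

Emit:
carry_out(series="-0.268 -0.245 0 0 0 0;-0.179 -0.316 0 0 0 0;-0.072 -0.356 0 0 0 0;0.041 -0.361 0 0 0 0;0.151 -0.330 0 0 0 0;0 0 0 0 0 0;0 0 0 0 0 0")

```text
t: 25.75
tcp_pos: [0.5889, 0.0634, 0.1188]
orientation: [-0.0, 0.707, 0.707, -0.0]
force: [-0.8, -0.5, 1.1]
width: 0.0216
grip_force: 12.0
```

Emit:
carry_out(series="0.245 -0.268 0 0 0 0;0.316 -0.179 0 0 0 0;0.356 -0.072 0 0 0 0;0.361 0.041 0 0 0 0;0.330 0.151 0 0 0 0;0.268 0.245 0 0 0 0;0.179 0.316 0 0 0 0;0.072 0.356 0 0 0 0;-0.041 0.361 0 0 0 0;-0.151 0.330 0 0 0 0;-0.245 0.268 0 0 0 0;-0.316 0.179 0 0 0 0;-0.356 0.072 0 0 0 0;-0.361 -0.041 0 0 0 0;-0.330 -0.151 0 0 0 0;0 0 0 0 0 0;0 0 0 0 0 0")

```text
t: 27.45
tcp_pos: [0.6703, 0.0802, 0.1189]
orientation: [-0.0, 0.707, 0.707, 0.0]
force: [-2.3, 1.7, 5.4]
width: 0.0215
grip_force: 12.0
```

Run:
```python
from h import *
p,R,t,o=pose();print(p,t,o['width'],o['grip_force'],o['t'],o['force'])
k=cam('top');im=robot.snapshot('top');cv2.imwrite('pics/top2.png',im)
for c in blobs(im,(5,60,90),(25,255,255),30):
    if 230<c[:,0].mean()<450 and 170<c[:,1].mean()<320: print(c.mean(0).round(),rect(k,c,.02),rect(k,c,.062)[0])
```

```text
[0.67027115 0.08019871 0.11885838] -2.681060943777948e-05 0.021462357784190957 11.999961084220558 27.45 [-2.25482941  1.70479638  5.35535518]
[279. 291.] (array([355.6, 115.3]), array([67.2, 38.2]), 0.446) [357.9 111.9]
[422. 258.] (array([ 450.6, -290. ]), array([67.7, 42.3]), -0.427) [ 450.2 -281.7]
[361. 196.] (array([ 626.8, -115.5]), array([51.6, 34.2]), 0.006) [ 621.3 -112.2]
[346. 196.] (array([627.8, -74.2]), array([48.8, 37.1]), 0.007) [622.2 -72.1]
[330. 196.] (array([625.9, -28.6]), array([51.6, 37. ]), 0.009) [620.3 -27.8]
[374. 196.] (array([ 627.2, -152.6]), array([68.9, 17.1]), 0.004) [ 621.6 -148.2]
[316. 195.] (array([628.3,  12.7]), array([68.7, 17.1]), 0.01) [622.7  12.3]
```

Emit:
carry_out(series="-0.268 -0.245 0 0 0 0;-0.179 -0.316 0 0 0 0;-0.072 -0.356 0 0 0 0;0.041 -0.361 0 0 0 0;0.151 -0.330 0 0 0 0;0.245 -0.268 0 0 0 0;0.316 -0.179 0 0 0 0;0.356 -0.072 0 0 0 0;0.361 0.041 0 0 0 0;0.330 0.151 0 0 0 0;0.268 0.245 0 0 0 0;0.179 0.316 0 0 0 0;0.072 0.356 0 0 0 0;-0.041 0.361 0 0 0 0;-0.151 0.330 0 0 0 0;-0.245 0.268 0 0 0 0;0 0 0 0 0 0;0 0 0 0 0 0;0 0 0 0 0 0")

```text
t: 29.4
tcp_pos: [0.6674, 0.1471, 0.1188]
orientation: [0.0, 0.707, 0.707, -0.001]
force: [-3.0, -3.0, 6.4]
width: 0.0214
grip_force: 12.0
```

Run:
```python
from h import *
p,R,t,o=pose();print(p,t,o['width'],o['grip_force'],o['t'],o['force'])
d=np.array(p)[:2]-[.622,.1115];print(np.hypot(*d),np.rad2deg(np.arctan2(d[1],d[0])))
k=cam('top');im=robot.snapshot('top');cv2.imwrite('pics/top3.png',im)
for c in blobs(im,(5,60,90),(25,255,255),30):
    if 230<c[:,0].mean()<450 and 170<c[:,1].mean()<320: print(c.mean(0).round(),rect(k,c,.02),rect(k,c,.062)[0])
f=np.deg2rad(38.5-8*np.arange(9));P=58/50*np.c_[np.sin(f),np.cos(f)]
print(';'.join('%.3f %.3f 0 0 0 0'%tuple(d) for d in np.diff(P,axis=0)))
```

```text
[0.66736702 0.14710696 0.11884226] -3.422813282179522e-05 0.0214440452139622 11.999941917601973 29.4 [-2.95825238 -2.97283149  6.41853162]
0.05767167094393987 38.12710821959327
[279. 291.] (array([356.1, 115.4]), array([68.2, 38. ]), 0.447) [358.4 112. ]
[252. 265.] (array([428.3, 191. ]), array([68.8, 38.2]), 0.338) [428.5 185.5]
[422. 258.] (array([ 451.2, -290.1]), array([66.6, 42.5]), -0.418) [ 450.7 -281.7]
[374. 196.] (array([ 627.2, -152.6]), array([68.9, 17.1]), 0.004) [ 621.6 -148.2]
[341. 196.] (array([627.4, -62.8]), array([139.6,  71.6]), -1.566) [621.8 -61.1]
-0.133 0.092 0 0 0 0;-0.145 0.072 0 0 0 0;-0.153 0.051 0 0 0 0;-0.159 0.029 0 0 0 0;-0.162 0.007 0 0 0 0;-0.161 -0.016 0 0 0 0;-0.157 -0.038 0 0 0 0;-0.151 -0.059 0 0 0 0
```

Emit:
carry_out(series="-0.133 0.092 0 0 0 0;-0.145 0.072 0 0 0 0;-0.153 0.051 0 0 0 0;-0.159 0.029 0 0 0 0;0 0 0 0 0 0;0 0 0 0 0 0;0 0 0 0 0 0")

```text
t: 30.15
tcp_pos: [0.679, 0.1193, 0.1188]
orientation: [-0.001, 0.707, 0.708, -0.001]
force: [-5.2, -1.2, 6.3]
width: 0.0215
grip_force: 12.0
```

Emit:
carry_out(series="-0.162 0.007 0 0 0 0;0 0 0 0 0 0;0 0 0 0 0 0;0 0 0 0 0 0")

```text
t: 30.55
tcp_pos: [0.6795, 0.1117, 0.1188]
orientation: [-0.001, 0.707, 0.708, -0.0]
force: [-4.3, -1.6, 6.3]
width: 0.0216
grip_force: 12.0
```

Emit:
carry_out(series="-0.161 -0.016 0 0 0 0;0 0 0 0 0 0;0 0 0 0 0 0;0 0 0 0 0 0")

```text
t: 30.95
tcp_pos: [0.6794, 0.111, 0.1188]
orientation: [-0.003, 0.705, 0.709, 0.003]
force: [-1.9, 8.8, 6.0]
width: 0.0216
grip_force: 12.0
```

Run:
```python
from h import *
k=cam('top');im=robot.snapshot('top');cv2.imwrite('pics/top4.png',im)
cv2.imwrite('pics/b.png',cv2.resize(im[150:315,225:460],None,fx=3.3,fy=3.3,interpolation=cv2.INTER_CUBIC))
print(robot.get_obs()['force'])
```

```text
[-2.10482719  9.36832728  6.20455007]
```

View pics/b.png

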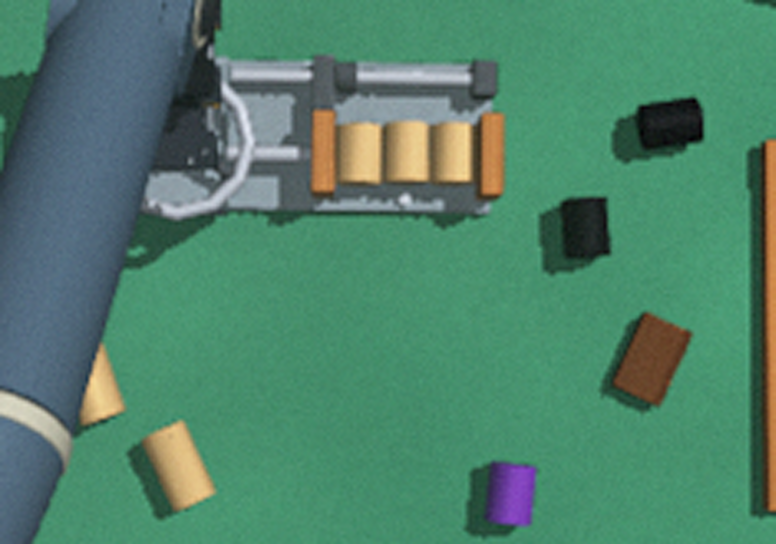

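Emit:
carry_out(series="-0.1 0 0 0 0 0;0 0 0 0 0 0;0 0 0 0 0 0;0 0 0 0 0 0")

```text
t: 31.4
tcp_pos: [0.6794, 0.1097, 0.1187]
orientation: [-0.005, 0.704, 0.71, 0.005]
force: [-2.2, 13.8, 6.4]
width: 0.0212
grip_force: 12.0
```

Run:
```python
from h import *
p,R,t,o=pose();print(p,o['force'])
im=cv2.imread('pics/top4.png');k=cam('top')
g=cv2.cvtColor(im,cv2.COLOR_BGR2GRAY)
print(g[173,315:336],g[196,315:345]);print(g[196,345:382])
print(onz(k,[(316,173),(326,173)],.036))
```

```text
[0.67944707 0.10970734 0.11873787] [-2.16987811 13.83539282  6.42931548]
[186 189 190 185 129  86  89  88  94  92  91  71  76  84  85  81  83  82
 166 196 193] [149 106 112 113 100 128 142 146 145 142 137  97  87 113 132 142 158 179
 191 196 203 203 203 199 196 128  77 102 120 138]
[158 175 187 191 203 209 206 201 201 153  96  94 114 132 149 170 187 191
 202 208 205 209 158  81  60  58 123 144 143 150 147 138 124 127 125 126
 127]
[[ 0.68859475  0.01317043  0.036     ]
 [ 0.68889944 -0.01505048  0.036     ]]
```

The stop is firm: TCP holds while force rises to 14 N, and lug and collar are contiguous in the image. I'll release the handle and go for the long at (0.428,0.191). The other long was knocked to (0.356,0.115), so that one comes last.

Emit:
carry_out(series="0 0 0 0 0 0;0 0 0 0 0 0;0 0 0 0 0 0;0 0 0 0 0 0;0 0 -0.3 0 0 0;0 0 -0.5 0 0 0;0 0 -0.5 0 0 0;0 0 -0.5 0 0 0;0 0 -0.5 0 0 0;0 0 -0.4 0 0 0;0 0 0 0 0 0;0 0 0 0 0 0;0 0 0 0 0 0", fingers=0.03)

```text
t: 32.7
tcp_pos: [0.678, 0.0973, 0.2527]
orientation: [-0.001, 0.707, 0.707, -0.001]
force: [0.6, -0.1, -0.5]
width: 0.0449
grip_force: 0.0
```

Run:
```python
from h import *
p,R,t,o=pose();print(p,t,o['q'].round(2) if hasattr(o['q'],'round') else o['q'],o['t'])
plan(.4283,.191,.008,.34)
k=cam('top')
print(onz(k,[(341,196),(355.5,196)],.032))
```

```text
[0.67795062 0.09727388 0.252742  ] -4.962681310512643e-05 [-0.72  0.56  0.8   1.5  -0.41  1.26  0.14] 32.7
turn -0.649 shift now-axes [ 1.874 -4.984  4.904] after-turn axes [ 3.432 -4.082  4.895] tilt [-0.0018 -0.     -1.    ]
[[ 0.62457349 -0.05803617  0.032     ]
 [ 0.62499575 -0.09901686  0.032     ]]
```

Emit:
carry_out(series="0 0 0 0 0 -0.216;0 0 0 0 0 -0.216;0 0 0 0 0 -0.217;0.49 -0.583 0 0 0 0;0.49 -0.583 0 0 0 0;0.49 -0.583 0.2 0 0 0;0.49 -0.583 0.2 0 0 0;0.49 -0.583 0.2 0 0 0;0.49 -0.583 0.2 0 0 0;0.49 -0.583 0.2 0 0 0;0 0 0.5 0 0 0;0 0 0.6 0 0 0;0 0 0.6 0 0 0;0 0 0.3 0 0 0;0 0 0 0 0 0;0 0 0 0 0 0;0 0 0 0 0 0", fingers=1)

```text
t: 34.4
tcp_pos: [0.4297, 0.1911, 0.1045]
orientation: [0.0, 0.577, 0.816, 0.001]
force: [-0.2, 0.0, 0.1]
width: 0.0871
grip_force: 0.0
```

Run:
```python
from h import *
p,R,t,o=pose();print(p,t,np.round(o['q'],2),o['t'],o['width'])
plan(.4283,.191,.008,.34)
```

```text
[0.42965579 0.19109813 0.10447135] 0.3398058186708804 [-1.06  0.34  0.68  2.16 -0.31  0.74  0.16] 34.4 0.08713713695931832
turn -0.0 shift now-axes [ 0.006 -0.029  1.929] after-turn axes [ 0.007 -0.026  1.929] tilt [ 1.2e-03  9.0e-04 -1.0e+00]
```

Emit:
carry_out(series="0 -0.03 0.4 0 0 0;0 0 0.4 0 0 0;0 0 0.4 0 0 0;0 0 0.4 0 0 0;0 0 0.25 0 0 0;0 0 0.08 0 0 0;0 0 0 0 0 0;0 0 0 0 0 0")

```text
t: 35.2
tcp_pos: [0.4283, 0.1907, 0.008]
orientation: [0.0, 0.577, 0.817, 0.001]
force: [-0.4, 0.8, -0.7]
width: 0.0871
grip_force: 0.0
```

Emit:
carry_out(series="0 0 0 0 0 0;0 0 0 0 0 0;0 0 0 0 0 0;0 0 0 0 0 0;0 0 0 0 0 0;0 0 0 0 0 0;0 0 0 0 0 0", fingers=-1, grip_force=20)

```text
t: 35.9
tcp_pos: [0.4277, 0.1906, 0.0075]
orientation: [-0.0, 0.577, 0.817, 0.0]
force: [-2.0, 0.4, 5.4]
width: 0.0683
grip_force: 20.0
```

Run:
```python
from h import *
p,R,t,o=pose();print(p,t,o['width'],o['grip_force'],o['t'])
plan(.621,-.0983,p[2]+.0475,0)
```

```text
[0.4277054  0.19056117 0.00749806] 0.34012087315590434 0.06827026349546662 20.00073357950896 35.9
turn 0.65 shift now-axes [-6.735  1.717 -0.953] after-turn axes [-5.777  3.866 -0.95 ] tilt [ 0.e+00  5.e-04 -1.e+00]
```

Emit:
carry_out(series="0 0 -0.4 0 0 0;0 0 -0.6 0 0 0;0 0 -0.6 0 0 0;0 0 -0.6 0 0 0;0 0 -0.6 0 0 0.216;0 0 -0.6 0 0 0.217;0 0 -0.6 0 0 0.217;-0.5 0.2 0 0 0 0;-0.7 0.3 0 0 0 0;-0.7 0.4 0 0 0 0;-0.7 0.5 0 0 0 0;-0.7 0.5 0 0 0 0;-0.7 0.5 0 0 0 0;-0.7 0.5 0 0 0 0;-0.6 0.5 0 0 0 0;-0.4 0.366 0 0 0 0;-0.077 0.1 0 0 0 0;0 0 0 0 0 0;0 0 0 0 0 0;0 0 0 0 0 0")

```text
t: 37.9
tcp_pos: [0.6202, -0.0968, 0.207]
orientation: [-0.001, 0.707, 0.708, 0.0]
force: [0.6, 0.6, -0.5]
width: 0.0678
grip_force: 20.0
```

Run:
```python
from h import *
p,R,t,o=pose();print(p,t,np.round(o['q'],2),o['width'],o['grip_force'],o['t'])
plan(.621,-.0983,.055,0)
im,k=look('w5')
```

```text
[ 0.62021981 -0.09675298  0.20699437] 0.0016655095589703137 [-0.5   0.51  0.85  1.71 -0.42  1.12  0.47] 0.06783133257770158 20.00000551342964 37.9
turn 0.003 shift now-axes [-0.035  0.018  3.04 ] after-turn axes [-0.031  0.016  3.04 ] tilt [-7.0e-04  1.3e-03 -1.0e+00]
```

View pics/w5.png

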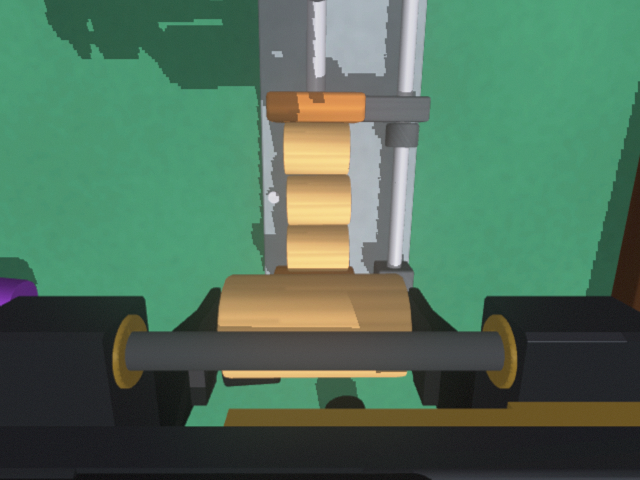

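The row is closed with the lug against the collar (402,122), and the long is held straight. Lowering it into the cheek-side gap.

Emit:
carry_out(series="-0.03 0.02 0.4 0 0 0;0 0 0.6 0 0 0;0 0 0.6 0 0 0;0 0 0.5 0 0 0;0 0 0.3 0 0 0;0 0 0.2 0 0 0;0 0 0.15 0 0 0;0 0 0.1 0 0 0;0 0 0.1 0 0 0;0 0 0.05 0 0 0;0 0 0 0 0 0;0 0 0 0 0 0;0 0 0 0 0 0")

```text
t: 39.25
tcp_pos: [0.6221, -0.1001, 0.0576]
orientation: [0.0, 0.707, 0.707, 0.0]
force: [1.0, -0.4, -0.9]
width: 0.068
grip_force: 20.0
```

Run:
```python
from h import *
p,R,t,o=pose();print(p,t,o['force'],o['width'],o['grip_force'],o['t'])
plan(.621,-.0983,.054,0)
```

```text
[ 0.62209971 -0.10010846  0.05759389] -0.0003802954810387796 [ 1.02503222 -0.42831448 -0.93672071] 0.06795964919842501 19.999771029688418 39.25
turn -0.001 shift now-axes [ 0.036 -0.022  0.072] after-turn axes [ 0.036 -0.022  0.072] tilt [ 7.e-04  0.e+00 -1.e+00]
```

Emit:
carry_out(series="0.03 0 0.04 0 0 0;0 0 0.03 0 0 0;0 0 0 0 0 0;0 0 0 0 0 0;0 0 0 0 0 0")

```text
t: 39.75
tcp_pos: [0.6222, -0.0979, 0.0549]
orientation: [-0.0, 0.707, 0.707, 0.001]
force: [-2.3, 2.0, 7.9]
width: 0.0677
grip_force: 20.0
```

Emit:
carry_out(series="0 0 0 0 0 0;0 0 0 0 0 0;0 0 0 0 0 0;0 0 0 0 0 0;0 0 -0.1 0 0 0;0 0 -0.3 0 0 0;0 0 -0.5 0 0 0;0 0 -0.6 0 0 0;0 0 -0.6 0 0 0;0 0 -0.6 0 0 0;0 0 -0.5 0 0 0;0 0 0 0 0 0;0 0 0 0 0 0;0 0 0 0 0 0", fingers=0.84)

```text
t: 41.15
tcp_pos: [0.6212, -0.0982, 0.2131]
orientation: [-0.001, 0.707, 0.707, -0.0]
force: [-0.4, -0.5, -0.9]
width: 0.0803
grip_force: 0.0
```

Run:
```python
from h import *
p,R,t,o=pose();print(p,t,np.round(o['q'],2),o['width'],o['t'])
im=robot.snapshot('top');cv2.imwrite('pics/top5.png',im);k=cam('top')
for c in blobs(im,(5,60,90),(25,255,255),60):
    if 230<c[:,0].mean()<450 and 170<c[:,1].mean()<340: print(c.mean(0).round(),rect(k,c,.02),rect(k,c,.0665)[0])
im,k=look('w6')
```

```text
[ 0.62119454 -0.09816851  0.21310835] -0.00024167881275026265 [-0.5   0.51  0.85  1.7  -0.42  1.13  0.47] 0.0803434508929428 41.15
[275. 285.] (array([369.4, 121.4]), array([38.9, 37.7]), 0.478) [371.5 117.5]
[422. 258.] (array([ 451.2, -290.4]), array([66.4, 42.2]), -0.432) [ 450.6 -281.2]
[324. 194.] (array([629.3,  -5.5]), array([69.1, 42.1]), -0.453) [623.1  -5.3]
```

View pics/w6.png

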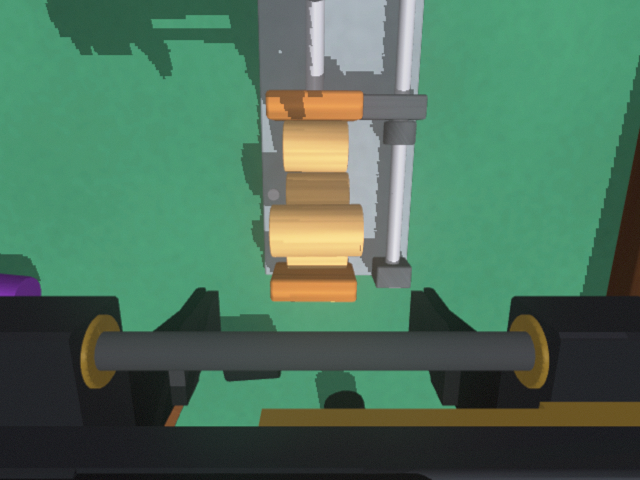

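The long at (316,230) is saddled and centred in the cheek-side gap. The other long, at (0.356,0.115), is too close in for a vertical tool. I'll grip it across its diameter with the tool leaning, move it outward, then regrip it end to end.

```bash
cat >> h.py <<'E'
def plan2(g):
    """shift in present tool axes (units) to bring the grasp point to g"""
    p,R,t,o=pose();gp=p-.0187*R[:,2]
    print('grasp',gp.round(4),'shift',(R.T@(np.array(g)-gp)/.05).round(3),'up 50mm =',R[2].round(3),'q',np.round(o['q'],2),'w',o['width'],'t',o['t'],'F',np.round(o['force'],1))
E
python3 - <<'E'
from h import *
plan(.405,.139,.2,-1.124)
im=cv2.imread('pics/top2.png');k=cam('top');w=cam('top')
E
```

```text
turn 2.146 shift now-axes [ 4.743 -4.324  0.264] after-turn axes [-1.849 -6.147  0.254] tilt [-2.1e-03  3.0e-04 -1.0e+00]
```

Emit:
carry_out(series="0 0 0 0 0 0.268;0 0 0 0 0 0.268;0 0 0 0 0 0.268;0 0 0 0 0 0.268;0 0 0 0 0 0.268;0 0 0 0 0 0.268;0 0 0 0 0 0.268;0 0 0 0 0 0.268;-0.15 -0.51 0.02 0 0 0;-0.15 -0.51 0.02 0 0 0;-0.15 -0.51 0.02 0 0 0;-0.15 -0.51 0.02 0 0 0;-0.15 -0.51 0.02 0 0 0;-0.15 -0.51 0.02 0 0 0;-0.15 -0.51 0.02 0 0 0;-0.15 -0.51 0.02 0 0 0;-0.15 -0.51 0.02 0 0 0;-0.15 -0.51 0.02 0 0 0;-0.15 -0.51 0.02 0 0 0;-0.15 -0.51 0.02 0 0 0", fingers=1)

```text
t: 43.25
tcp_pos: [0.407, 0.1388, 0.2012]
orientation: [0.0, 0.975, 0.222, -0.001]
force: [-0.7, 1.3, 1.0]
width: 0.087
grip_force: 0.0
```

Emit:
carry_out(series="0 0 0 0 -0.25 0;0 0 0 0 -0.25 0;0 0 0 0 0 0;0 0 0 0 0 0;0 0 0 0 0 0")

```text
t: 43.75
tcp_pos: [0.4075, 0.1371, 0.2016]
orientation: [0.029, 0.967, 0.219, -0.127]
force: [0.2, 0.1, 0.4]
width: 0.087
grip_force: 0.0
```

Run:
```python
from h import *
p,R,t,o=pose();print(p,t,R.round(3).tolist())
plan2([.356,.1154,.10])
im,k=look('w7')
for c in blobs(im,(5,60,90),(25,255,255),150): print(c.mean(0).round(),rect(k,c,.02))
```

```text
[0.40754357 0.1371014  0.20164554] -1.1253138967723157 [[0.872, 0.431, -0.234], [0.416, -0.902, -0.111], [-0.259, -0.0, -0.966]]
grasp [0.4119 0.1392 0.2197] shift [-0.553 -0.052  2.627] up 50mm = [-0.259 -0.    -0.966] q [-1.3   0.4   1.14  2.   -0.3   1.25 -1.14] w 0.08700504840521604 t 43.75 F [0.2 0.1 0.4]
[462. 416.] (array([ 211.2, -146.5]), array([426.7,  40.5]), -1.125)
[549. 351.] (array([ 328.4, -170.5]), array([111.8,  36.9]), 0.78)
[ 79. 351.] (array([118.8, 269.8]), array([112.2,  36.8]), 0.111)
[311. 228.] (array([351.8, 113.5]), array([86.7, 39.3]), 0.448)
[628.  12.] (array([595.4,  -5.6]), array([16.1, 13.2]), -1.508)
```

View pics/w7.png

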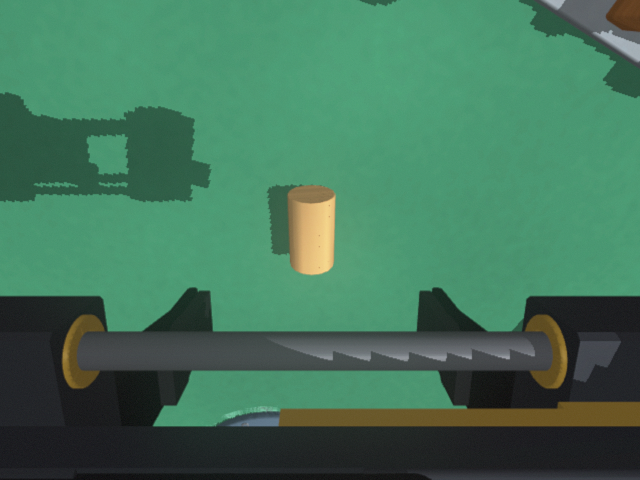

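The long sits at (311,228), aligned with the tool. Descending in stages while watching joint 3.

Emit:
carry_out(series="-0.14 -0.02 0.6 0 0 0;-0.14 -0.02 0.6 0 0 0;-0.14 -0.01 0.6 0 0 0;-0.13 0 0.5 0 0 0;0 0 0.32 0 0 0;0 0 0 0 0 0;0 0 0 0 0 0;0 0 0 0 0 0")

```text
t: 44.6
tcp_pos: [0.3536, 0.1148, 0.0833]
orientation: [0.028, 0.967, 0.22, -0.126]
force: [0.3, 0.0, -0.4]
width: 0.087
grip_force: 0.0
```

Run:
```python
from h import *
p,R,t,o=pose();print(p,t,R.round(3).tolist())
plan2([.356,.1154,.025])
```

```text
[0.35362937 0.11475075 0.08327644] -1.1230151773913286 [[0.871, 0.433, -0.231], [0.419, -0.901, -0.11], [-0.256, -0.001, -0.967]]
grasp [0.358  0.1168 0.1014] shift [0.345 0.01  1.488] up 50mm = [-0.256 -0.001 -0.967] q [-1.22  0.5   1.02  2.23 -0.44  0.96 -1.01] w 0.08703302412574448 t 44.6 F [ 0.3  0.  -0.4]
```

Emit:
carry_out(series="0.1 0 0.4 0 0 0;0.1 0 0.4 0 0 0;0.1 0 0.4 0 0 0;0.045 0.01 0.2 0 0 0;0 0 0.088 0 0 0;0 0 0 0 0 0;0 0 0 0 0 0")

```text
t: 45.3
tcp_pos: [0.3511, 0.113, 0.0066]
orientation: [0.029, 0.967, 0.22, -0.127]
force: [-0.3, -0.3, 0.6]
width: 0.0874
grip_force: 0.0
```

Emit:
carry_out(series="0 0 0 0 0 0;0 0 0 0 0 0;0 0 0 0 0 0;0 0 0 0 0 0;0 0 0 0 0 0;0 0 0 0 0 0;0 0 0 0 0 0;0 0 0 0 0 0;0 0 0 0 0 0;0 0 0 0 0 0", fingers=-1, grip_force=20)

```text
t: 46.3
tcp_pos: [0.3505, 0.1128, 0.006]
orientation: [0.029, 0.967, 0.22, -0.127]
force: [0.0, -0.9, 0.7]
width: 0.0394
grip_force: 20.0
```

Run:
```python
from h import *
plan2([.47,.165,.028])
p,R,t,o=pose();print(p,t,o['grip_force'])
```

```text
grasp [0.3548 0.1149 0.024 ] shift [ 2.404  0.094 -0.727] up 50mm = [-0.259 -0.    -0.966] q [-1.09  0.63  0.86  2.27 -0.6   0.8  -0.89] w 0.03941824521921678 t 46.3 F [ 0.  -0.9  0.7]
[0.35047243 0.11280622 0.00595956] -1.1229172370159541 19.999955892562866
```

Emit:
carry_out(series="-0.03 0 -0.116 0 0 0;0.242 0.009 -0.065 0 0 0;0.242 0.009 -0.065 0 0 0;0.242 0.009 -0.065 0 0 0;0.242 0.009 -0.065 0 0 0;0.242 0.009 -0.065 0 0 0;0.242 0.009 -0.065 0 0 0;0.242 0.009 -0.065 0 0 0;0.242 0.009 -0.065 0 0 0;0.242 0.009 -0.065 0 0 0;0.242 0.009 -0.065 0 0 0;0 0 0 0 0 0;0 0 0 0 0 0;0 0 0 0 0 0")

```text
t: 47.7
tcp_pos: [0.4635, 0.1624, 0.0118]
orientation: [0.029, 0.967, 0.219, -0.13]
force: [-5.8, -1.7, 1.3]
width: 0.0392
grip_force: 20.0
```

Run:
```python
from h import *
plan2([.47,.165,.0243])
```

```text
grasp [0.4679 0.1645 0.0299] shift [0.069 0.009 0.097] up 50mm = [-0.263 -0.001 -0.965] q [-1.02  0.76  0.84  1.98 -0.6   0.98 -0.96] w 0.039210301400671464 t 47.7 F [-5.8 -1.7  1.3]
```

Emit:
carry_out(series="0.03 0 0.05 0 0 0;0.03 0 0.05 0 0 0;0 0 0 0 0 0;0 0 0 0 0 0;0 0 0 0 0 0")

```text
t: 48.2
tcp_pos: [0.4624, 0.1616, 0.0064]
orientation: [0.029, 0.967, 0.217, -0.132]
force: [-10.6, -2.4, 5.2]
width: 0.0394
grip_force: 20.0
```

Emit:
carry_out(series="0 0 0 0 0 0;0 0 0 0 0 0;0 0 0 0 0 0;0 0 0 0 0 0;0 0 0 0 0 0;0 0 -0.3 0 0 0;0 0 -0.5 0 0 0;0 0 -0.6 0 0 0;0 0 -0.6 0 0 0;0 0 -0.6 0 0.25 0;0 0 -0.6 0 0.25 0;-0.5 0 -0.6 0 0 0;-0.5 0 0 0 0 0;0 0 0 0 0 -0.26;0 0 0 0 0 -0.26;0 0 0 0 0 -0.26;0 0 0 0 0 -0.26;0 0 0 0 0 -0.26;0 0 0 0 0 -0.26;0 0 0 0 0 -0.26", fingers=1)

```text
t: 50.2
tcp_pos: [0.4559, 0.1582, 0.1921]
orientation: [-0.0, 0.763, 0.646, 0.0]
force: [0.8, 0.0, 0.2]
width: 0.0869
grip_force: 0.0
```

Emit:
carry_out(series="0 0 0 0 0 -0.26;0 0 0 0 0 -0.26;0 0 0 0 0 -0.26;0 0 0 0 0 -0.26;0 0 0 0 0 -0.14;0 0 0 0 0 0;0 0 0 0 0 0;0 0 0 0 0 0")

```text
t: 51.0
tcp_pos: [0.4558, 0.1583, 0.1918]
orientation: [0.0, 0.533, 0.846, -0.0]
force: [-0.2, 0.5, -0.5]
width: 0.0869
grip_force: 0.0
```

Run:
```python
from h import *
plan2([.47,.165,.027]);p,R,t,o=pose();print(t,R[:,2])
im,k=look('w8')
for c in blobs(im,(5,60,90),(25,255,255),150): print(c.mean(0).round(),rect(k,c,.02))
im=robot.snapshot('top');cv2.imwrite('pics/top6.png',im);k=cam('top')
for c in blobs(im,(5,60,90),(25,255,255),30):
    if 200<c[:,0].mean()<450 and 170<c[:,1].mean()<340: print('top',c.mean(0).round(),rect(k,c,.02),rect(k,c,.0665)[0])
```

```text
grasp [0.4558 0.1583 0.2105] shift [-2.00e-03  3.15e-01  3.67e+00] up 50mm = [-0. -0. -1.] q [-1.07  0.22  0.76  2.05 -0.19  0.94  0.24] w 0.08689742986629335 t 51.0 F [-0.2  0.5 -0.5]
0.4464725363856392 [ 1.01036433e-05 -2.81049859e-05 -1.00000000e+00]
[462. 416.] (array([656.6,  54.2]), array([339.4,  25.1]), 0.446)
[549. 351.] (array([693.6, 143.2]), array([76.4, 32.6]), -0.885)
[ 79. 351.] (array([317.8, -36.5]), array([76.3, 32.6]), -1.382)
[329. 225.] (array([467.3, 163.6]), array([71.1, 39.3]), 0.446)
[483.  78.] (array([521.3, 312.9]), array([60.6, 43.6]), -0.255)
[607.  14.] (array([577. , 393.2]), array([71.8, 25.5]), 0.001)
top [422. 259.] (array([ 450.9, -290.2]), array([66.6, 41.6]), -0.405) [ 450.4 -281. ]
top [267. 248.] (array([474.8, 150.9]), array([67.1,  8.3]), 0.45) [473.5 146. ]
top [208. 230.] (array([522.3, 314.1]), array([55.7, 39.7]), -0.256) [519.5 304. ]
top [374. 196.] (array([ 627.2, -152.6]), array([68.9, 17.1]), 0.004) [ 621.  -147.8]
top [342. 195.] (array([629.6, -65.5]), array([141.2,  72.4]), -1.534) [623.3 -63.4]
```

View pics/w8.png

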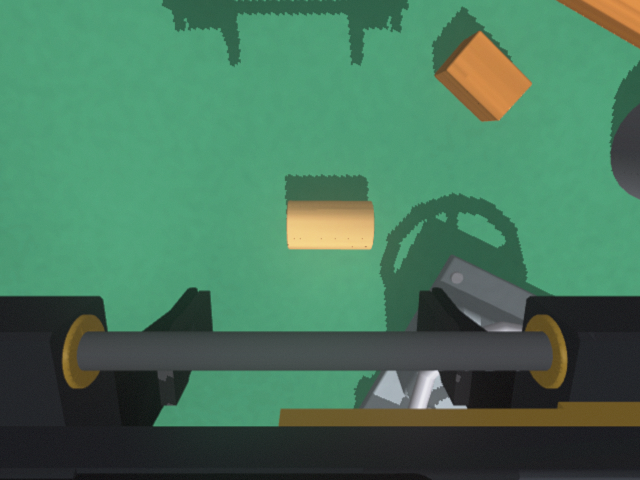

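The long lies at (329,225), about (0.467,0.1635) in world, and is aligned with the tool. Gripping it end to end.

Emit:
carry_out(series="0 0.12 0.3 0 0 0;0 0.12 0.5 0 0 0;0 0 0.6 0 0 0;0 0 0.6 0 0 0;0 0 0.6 0 0 0;0 0 0.5 0 0 0;0 0 0.3 0 0 0;0 0 0.2 0 0 0;0 0 0.07 0 0 0;0 0 0 0 0 0;0 0 0 0 0 0")

```text
t: 52.2
tcp_pos: [0.4671, 0.1638, 0.0089]
orientation: [0.0, 0.532, 0.846, 0.001]
force: [0.4, -0.2, -0.1]
width: 0.087
grip_force: 0.0
```

Emit:
carry_out(series="0 0 0 0 0 0;0 0 0 0 0 0;0 0 0 0 0 0;0 0 0 0 0 0;0 0 0 0 0 0;0 0 0 0 0 0;0 0 0 0 0 0", fingers=-1, grip_force=20)

```text
t: 52.9
tcp_pos: [0.4666, 0.1637, 0.0086]
orientation: [-0.0, 0.532, 0.846, 0.0]
force: [-1.6, -0.5, 4.8]
width: 0.0678
grip_force: 20.0
```

Run:
```python
from h import *
p,R,t,o=pose();print(p,t,o['width'],o['grip_force'],o['t'],np.round(o['q'],2))
plan(.621,-.0565,p[2]+.0475,0)
```

```text
[0.46663139 0.16371664 0.00855327] 0.44786017893583613 0.06777450134124588 20.00053296564147 52.9 [-0.84  0.54  0.54  2.15 -0.52  0.57  0.52]
turn 0.855 shift now-axes [-5.307  0.876 -0.952] after-turn axes [-4.404  3.087 -0.95 ] tilt [ 2.e-04  6.e-04 -1.e+00]
```

Emit:
carry_out(series="0 0 -0.4 0 0 0;0 0 -0.6 0 0 0;0 0 -0.6 0 0 0;0 0 -0.6 0 0 0;0 0 -0.6 0 0 0.213;0 0 -0.6 0 0 0.214;0 0 -0.6 0 0 0.214;0 0 0 0 0 0.214;-0.5 0.2 0 0 0 0;-0.6 0.3 0 0 0 0;-0.6 0.4 0 0 0 0;-0.6 0.4 0 0 0 0;-0.6 0.5 0 0 0 0;-0.6 0.5 0 0 0 0;-0.5 0.4 0 0 0 0;-0.3 0.3 0 0 0 0;-0.104 0.087 0 0 0 0;0 0 0 0 0 0;0 0 0 0 0 0;0 0 0 0 0 0")

```text
t: 54.9
tcp_pos: [0.6202, -0.055, 0.208]
orientation: [-0.001, 0.706, 0.708, 0.0]
force: [-0.4, -0.1, -0.1]
width: 0.0676
grip_force: 20.0
```

Run:
```python
from h import *
p,R,t,o=pose();print(p,t,o['width'],o['grip_force'],o['t'],np.round(o['q'],2))
plan(.621,-.0565,.0565,0)
im,k=look('w9')
for c in blobs(im,(5,60,90),(25,255,255),150): print(c.mean(0).round(),rect(k,c,.0665))
```

```text
[ 0.62018407 -0.05504172  0.20799469] 0.002008530996144135 0.06759554131968845 19.999877521768212 54.9 [-0.58  0.5   0.85  1.72 -0.42  1.12  0.41]
turn 0.004 shift now-axes [-0.033  0.019  3.03 ] after-turn axes [-0.029  0.016  3.03 ] tilt [-9.0e-04  1.2e-03 -1.0e+00]
[435. 416.] (array([ 720.4, -212.1]), array([355.2,  22.8]), 0.002)
[314. 373.] (array([ 619.8, -173.3]), array([150. ,   5.6]), 0.002)
[503. 351.] (array([ 771.3, -153.9]), array([67.4, 24.7]), -1.377)
[126. 351.] (array([ 468.4, -154.4]), array([67.4, 24.6]), 1.382)
[315. 255.] (array([620. , -64.7]), array([154.2, 141.1]), 0.002)
```

View pics/w9.png

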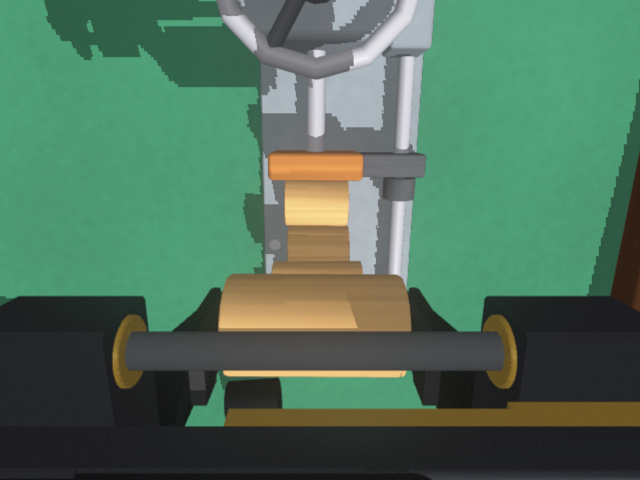

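The jaw is still at the collar and the held long is straight. Lowering it into the jaw-side gap.

Emit:
carry_out(series="0 0 0.4 0 0 0;0 0 0.6 0 0 0;0 0 0.6 0 0 0;0 0 0.5 0 0 0;0 0 0.3 0 0 0;0 0 0.2 0 0 0;0 0 0.12 0 0 0;0 0 0.1 0 0 0;0 0 0 0 0 0;0 0 0 0 0 0;0 0 0 0 0 0")

```text
t: 56.05
tcp_pos: [0.6213, -0.0567, 0.0679]
orientation: [0.0, 0.707, 0.707, 0.0]
force: [0.4, -0.3, -0.5]
width: 0.0679
grip_force: 20.0
```

Run:
```python
from h import *
p,R,t,o=pose();print(p,t,o['force'],o['width'])
plan(.621,-.0565,.0557,0)
```

```text
[ 0.62133397 -0.05674025  0.06793136] 0.00015447634230115432 [ 0.375675   -0.3006345  -0.53652375] 0.06786398195926166
turn 0.0 shift now-axes [ 0.005 -0.007  0.245] after-turn axes [ 0.005 -0.007  0.245] tilt [ 1.3e-03  1.0e-04 -1.0e+00]
```

Emit:
carry_out(series="0 0 0.08 0 0 0;0 0 0.06 0 0 0;0 0 0.05 0 0 0;0 0 0.05 0 0 0;0 0 0 0 0 0;0 0 0 0 0 0;0 0 0 0 0 0")

```text
t: 56.75
tcp_pos: [0.6209, -0.0564, 0.0554]
orientation: [-0.0, 0.707, 0.707, 0.0]
force: [-0.5, 1.0, 2.5]
width: 0.0677
grip_force: 20.0
```

Emit:
carry_out(series="0 0 0 0 0 0;0 0 0 0 0 0;0 0 0 0 0 0;0 0 0 0 0 0;0 0 -0.1 0 0 0;0 0 -0.3 0 0 0;0 0 -0.5 0 0 0;0 0 -0.6 0 0 0;0 0 -0.6 0 0 0;0 0 -0.6 0 0 0;0 0 -0.6 0 0 0;0.5 0 -0.6 0 0 0;0.6 0 0 0 0 0;0.6 0 0 0 0 0;0.6 -0.5 0 0 0 0;0.6 -0.6 0 0 0 0;0.6 -0.6 0 0 0 0;0 0 0 0 0 0;0 0 0 0 0 0", fingers=0.84)

```text
t: 58.65
tcp_pos: [0.5356, 0.1192, 0.2513]
orientation: [-0.0, 0.706, 0.708, 0.001]
force: [1.2, -1.0, -0.1]
width: 0.08
grip_force: 0.0
```

Run:
```python
from h import *
p,R,t,o=pose();print(p,o['width'],o['t'],o['force'])
im=robot.snapshot('top');k=cam('top')
cv2.imwrite('pics/c.png',cv2.resize(im[150:315,225:460],None,fx=3.3,fy=3.3,interpolation=cv2.INTER_CUBIC))
for c in blobs(im,(5,60,90),(25,255,255),60):
    if 200<c[:,0].mean()<450 and 170<c[:,1].mean()<340: print('top',c.mean(0).round(),rect(k,c,.0665))
s=robot.snapshot('scene');q=proj(cam('scene'),[.62,-.06,.06])[0].astype(int);print(q)
cv2.imwrite('pics/d.png',cv2.resize(s[q[1]-60:q[1]+60,q[0]-80:q[0]+80],None,fx=5,fy=5,interpolation=cv2.INTER_CUBIC))
```

```text
[0.53560473 0.11921112 0.25133065] 0.07995208969896674 58.65 [ 1.18410629 -0.98390342 -0.10646949]
top [422. 259.] (array([ 450.6, -281.1]), array([64.2, 40.9]), -0.432)
top [209. 231.] (array([520.6, 303.8]), array([51.8, 38.4]), -0.269)
top [374. 196.] (array([ 621. , -147.8]), array([66.7, 16.6]), 0.004)
top [342. 195.] (array([624.3, -63.6]), array([135.3,  69.4]), -1.561)
[328 284]
```

View pics/c.png

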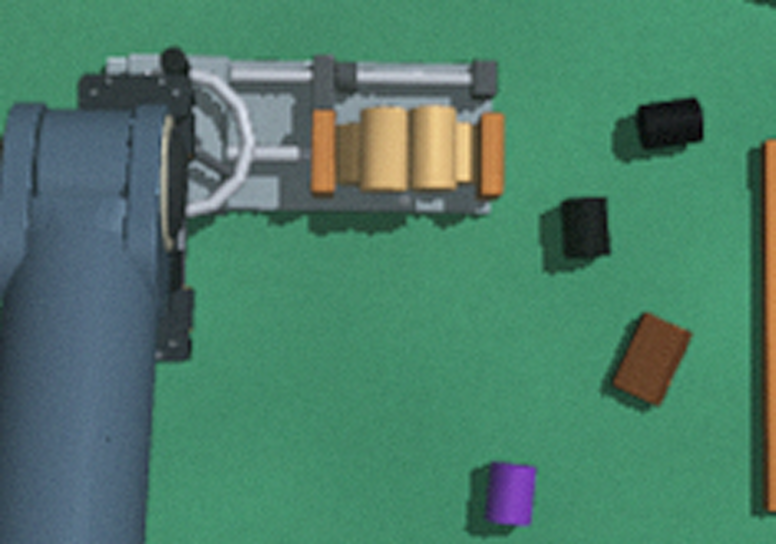

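View pics/d.png

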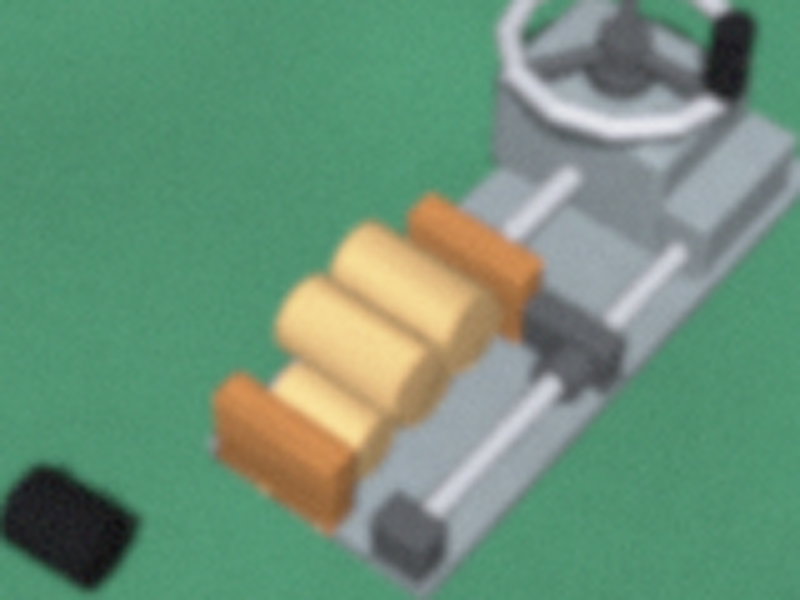

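Both views show the two longs saddled side by side, at crop (384,148) and (434,148), centred and about 41 mm apart. The lug is on the collar, nothing else has moved, and no third long is in view. Handing in.

```bash
python3 -c "
from plant import robot
print(robot.close_job())"
```

```text
the job is handed in; nothing more can be done
None
```

The job is handed in, with no verdict returned: the three short rounds are closed up with the jaw at its stop, and both long rounds on the bench (there was no third) are saddled in the two second-layer gaps and centred over the row.

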